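# Load glass plates into the scanner carrier and shuttle them to the scan station

### The arm

A 7-joint arm with a two-finger parallel gripper is mounted at the origin on the work surface. World frame = base frame: x ahead of the robot, y to its left, z up, the work surface at z = 0. Lengths are in m, angles in rad, forces in N, time in s.
With the tool pointing down it reaches from about 0.425 to 0.925 m from the base axis. Payload 6.8 kg.
Tool frame: the origin (TCP) lies midway between the tips of the shut fingers; the grasp point (between the pads) lies 19 mm behind it (bot.hold_point_z is the distance from the TCP to the grasp point, in m); z points along the fingers, y is the line along which they close (so a half turn about z gives the same grasp; the last joint's range is limited). The gripper opens to 85 mm and grips with 20 to 120 N. Pads are 22 mm wide; open, the fingers measure 114 mm over their backs; the gripper's body (76 mm by 85 mm) begins 54 mm behind the grasp point. The pads swing forward as they close: fully open they stand 13 mm farther back than shut.
Start: joints at [1.065, 0.477, 0.022, 1.555, -0.011, 1.109, -0.083], TCP at [0.261, -0.622, 0.204] pointing down, gripper open.
Joint ranges: [-2.96, 2.96], [-0.34, 2.1], [-1.41, 1.46], [0.24, 2.44], [-1.37, 4.51], [0.17, 1.92], [-2.96, 2.96]. Speed limits (rad/s): [2.39, 2.39, 3.14, 3.14, 3.14, 3.14, 3.14].

### API

Orientations are given as a unit quaternion [w, x, y, z].
In Python, from station import bot gives the robot as it stands. The module is installed in compiled form; this text tells all that it offers.
- The arm moves only by the tool step_arm, never from a script. Its argument "increments" is a list that holds one entry, the list of rows, each a list of 7 numbers: the opening, from -1 (shut) to 1 (fully open), then the shift along the tool's x, y, z in mm, then the turn, a rotation vector about the tool's x, y, z in degrees. In form: [[[grip, x, y, z, ax, ay, az], ...]]. A call has 1 to 10 rows; each row is the pose to reach, as a shift and turn from the pose commanded when the call began, along the tool's axes at that moment; what a row does not reach only later rows make up. A row lasts 1/12 s, in which the tool goes at most 41.7 mm and 7.16 degrees, less where a joint would pass 70% of its speed; a pose out of reach is approached as far as the arm can. A call with a gripper value outside its range is refused whole. The fingers move at their own pace and stop on an object; "force" is the grip in N (left out, the last holds). Time passes only in rows, so rows that repeat a pose let the fingers close. It gives the time, the measured TCP pose, the force, the opening and the grip force at its end, in the units of the state.
- bot.get_obs(): the state, without advancing time (a new reading comes with each control period).
- bot.read_camera(name): name is "scene" or "side" or "wrist"; returns a dict with "image" (400x640x3 uint8, red, green, blue), "camera_matrix" (3x3 intrinsics, pixels), "dist" ([k1, k2, p1, p2, k3] as OpenCV has them; the pictures are not rectified), "R" (3x3) and "t" (3): a world point X has camera coordinates R X + t. Camera axes: x right, y down, z forward; pixel columns grow to the right and rows downward; lengths in m; the calibration is good to about 2 mm. A picture is of the moment at which its call begins. There is no depth.
- bot.hand_in(): hands the job in; it is judged then, once.
The state is a dict: "t": time; "q": joint angles; "joint_vel": joint speeds; "joint_torque": joint torques, N m; "eef_pos": TCP position; "tool_rot": TCP orientation; "contact_force": force on the tool from outside, world axes, zero at the start; "torque": the same for the moment, N m; "gripper_width": opening from 0.0 (shut) to 1.0 (fully open); "grasp_force": force on a finger pad.
Only numpy, scipy, OpenCV 4.12 (cv2) and the standard library are available. Lean on these libraries where they do the work, as an engineer would, in place of code of your own. Each camera call takes 0.05 s, during which the arm holds its last target. There are 200 camera calls.

### The job

Bring the carrier to the loading station (yellow mark) so that it clicks in, move every glass plate from the blue rack into a slot of the carrier, keeping each upright and lowering it gently to the slot floor (the glass stands at most about 10 N of grip or push), then lay the steel retaining bar in the notches of the two end posts, centred along the rail. With everything loaded, slide the carrier slowly to the scanning station (green mark) until it clicks in, and then press the green start button fully down. Leave the beaker, bottle and scissors where they are.

Things in the scene. Friction and masses are not known exactly. Their poses are not given: they have to be found in the camera images.
- rack: blue plastic storage rack, fixed, 110 x 200 x 38 mm high. Origin: centre of its underside on the table; y runs along its row of four slots (at y = -69, -23, +23, +69 mm). Each slot runs along x, 12 mm wide and 90 mm long, floor 8 mm above the table, walls 30 mm high, mouth flared to about 20 mm.
- plate1: framed glass plate standing upright in a rack slot (some are absent): 80 mm wide (its x), 8 mm thick (its y), 80 mm high (its z), 0.12 kg, orange plastic strip along the top 10 mm. Origin: centre of its bottom edge. 50 mm stick out above the slot walls; neighbours stand 38 mm apart, face to face. Fragile: grip by the top edge, each finger with 10 N or less.
- plate2: framed glass plate standing upright in a rack slot (some are absent): 80 mm wide (its x), 8 mm thick (its y), 80 mm high (its z), 0.12 kg, orange plastic strip along the top 10 mm. Origin: centre of its bottom edge. 50 mm stick out above the slot walls; neighbours stand 38 mm apart, face to face. Fragile: grip by the top edge, each finger with 10 N or less.
- plate3: framed glass plate standing upright in a rack slot (some are absent): 80 mm wide (its x), 8 mm thick (its y), 80 mm high (its z), 0.12 kg, orange plastic strip along the top 10 mm. Origin: centre of its bottom edge. 50 mm stick out above the slot walls; neighbours stand 38 mm apart, face to face. Fragile: grip by the top edge, each finger with 10 N or less.
- plate4: framed glass plate standing upright in a rack slot (some are absent): 80 mm wide (its x), 8 mm thick (its y), 80 mm high (its z), 0.12 kg, orange plastic strip along the top 10 mm. Origin: centre of its bottom edge. 50 mm stick out above the slot walls; neighbours stand 38 mm apart, face to face. Fragile: grip by the top edge, each finger with 10 N or less.
- carrier (a joint): carrier travel along the rail, m: 0 = loading station (yellow mark), 0.2 = scanning station (green mark, by the white light panel); stops at -0.02 and 0.22. A sprung roller clicks into a notch at each station: within 4 mm it pulls itself in; passing the notch shoulders (8 mm either side) takes about 6 N; elsewhere it drags with 1 N plus 6 N per m/s and stays where left.
- carrier_deck (a point): centre of the upper side of the carrier's deck, 30 mm above the table. x: away from the robot, y: along the rail in the direction of growing travel, z: up. Aluminium deck 110 x 256 mm with four white slots shaped like the rack's, their floor on the deck, and an upright end post at y = +-118 mm. The light panel, 91 mm high, stands 87 mm beyond (x).
- post1 (a point): floor of the notch on top of the -y end post, 85 mm above the deck. Post 10 mm thick (y), 66 mm wide (x); notch open along y, 36 mm wide, its prongs flared to about 60 mm at the mouth, prong tips 26 mm above the notch floor.
- post2 (a point): the same on the +y end post.
- carrier_handle (a point): top of the red upright handle of the carrier, 106 mm above the table; the handle is 14 mm wide along the rail (y), 18 mm across (x), stands 76 mm above the deck, 78 mm to the robot side (-x) of the deck's centre.
- slot1 (a point): middle of the floor of carrier slot 1, 30 mm above the table; x runs along the slot, y across it (slots 46 mm apart along the rail).
- slot2 (a point): middle of the floor of carrier slot 2, 30 mm above the table; x runs along the slot, y across it (slots 46 mm apart along the rail).
- slot3 (a point): middle of the floor of carrier slot 3, 30 mm above the table; x runs along the slot, y across it (slots 46 mm apart along the rail).
- slot4 (a point): middle of the floor of carrier slot 4, 30 mm above the table; x runs along the slot, y across it (slots 46 mm apart along the rail).
- bar: steel retaining bar, 262 mm long (its x), 30 mm wide, 10 mm high, 0.25 kg, with a black grip block 22 x 22 mm, 32 mm high, on top of its middle (top 42 mm above the bar's underside). Origin: centre of its underside. It lies on the table; it belongs in the notches of the carrier's two end posts, along the rail, its underside then 85 mm above the deck, 5 mm above the plates.
- console: grey start console, fixed, 90 x 80 x 40 mm high. Origin: centre of its underside.
- start (a joint): green start button on the console, pressed downward: 0 = up, 0.006 = fully down (5 N, spring return).
- start_top (a point): centre of the top face of the green start button (radius 16 mm).
- beaker: empty glass beaker, 68 mm across, 90 mm high; not part of the job. Origin: centre of its underside.
- reagent: amber bottle with black cap, 66 mm across, 150 mm high; not part of the job. Origin: centre of its underside.
- scissors: scissors with orange handles lying on the table, about 160 mm long; not part of the job. Origin: at the pivot.

How it is judged:
By the outcome, as a careful person would: the job done as asked, in the order asked, and still so for the second after the job is handed in, with the robot touching nothing.
Of plate1, plate2, plate3, plate4 only 2 to 4 are there at a start; the rules pass over those that are not, and their reading is None.
At some moment in a run one of bar may be knocked a few centimetres aside while the robot is not near it.
It also fails if it takes over 208 s, if anything falls off the work surface, if the arm or the gripper's body presses on something with over 40 N, if the wrist force passes 120 N, or if a joint passes its speed limit or range.

## Working session

There is one attempt and no reset: what is moved stays moved. The work goes in short steps, Python scripts to look and compute and a tool call to move; the robot and the scene stay as the last step left them, time stands still between calls to the robot, and variables do not carry over. Pictures are saved under pics/ and viewed, at most 14 in all, crops included, and the job is handed in when it is done.

Besides the shell and the picture viewer there is one more tool, called by a JSON object that holds its "name" and its "arguments", one argument or row to a line. step_arm: Moves the arm, as the interface text tells. Its arguments: {"type":"object","properties":{"increments":{"type":"array"},"force":{"type":"number"}},"required":["increments"]}

```bash
mkdir -p pics; ls; cat > h.py <<'E'
import numpy as np, cv2
from scipy.spatial.transform import Rotation as Ro
from station import bot
def snap(name, fn, crop=None, scale=1):
    c=bot.read_camera(name); im=c["image"]
    np.savez(f"pics/{fn}.npz",**{k:np.array(v) for k,v in c.items()})
    if crop: im=im[crop[1]:crop[3],crop[0]:crop[2]]
    im=cv2.resize(im,None,fx=scale,fy=scale,interpolation=cv2.INTER_CUBIC)
    cv2.imwrite(f"pics/{fn}.png",im[:,:,::-1]); return c
def load(fn): return dict(np.load(f"pics/{fn}.npz"))
def ray(c,uv):
    p=cv2.undistortPoints(np.array([[uv]],float),c["camera_matrix"],c["dist"])[0,0]
    R,t=np.array(c["R"]),np.array(c["t"])
    return -R.T@t, R.T@np.array([p[0],p[1],1.])
def atz(c,uv,z):
    o,d=ray(c,uv); return o+d*(z-o[2])/d[2]
def proj(c,X):
    return cv2.projectPoints(np.array(X,float).reshape(-1,1,3),cv2.Rodrigues(np.array(c["R"]))[0],np.array(c["t"]),c["camera_matrix"],c["dist"])[0][:,0]
def tool():
    o=bot.get_obs(); w,x,y,z=o["tool_rot"]; return np.array(o["eef_pos"]), Ro.from_quat([x,y,z,w])
def go(X):
    p,R=tool(); return (R.inv().apply(np.array(X)-p)*1000).round(1)
E
python3 - <<'E'
from h import *
snap("scene","s0",scale=1.25);snap("side","d0",scale=1.25);snap("wrist","w0",scale=1.25)
o=bot.get_obs()
for k in o: print(k,np.round(o[k],3))
print(tool()[1].as_matrix().round(3), bot.hold_point_z)
for n in("s0","d0","w0"):
    c=load(n);print(n,(-c["R"].T@c["t"]).round(3))
E
```

```text
pics
t 0.15
q [ 1.065  0.478  0.022  1.556 -0.012  1.109 -0.083]
joint_vel [ 0.001 -0.002 -0.001 -0.003 -0.001  0.     0.001]
joint_torque [ 3.0000e-03 -5.9692e+01  1.6110e+00 -2.8149e+01  1.3000e-02  7.0000e-03
  0.0000e+00]
eef_pos [ 0.261 -0.622  0.203]
tool_rot [-0.001  0.98   0.198 -0.   ]
contact_force [-0.103  0.592 -0.02 ]
torque [-0.037 -0.004 -0.029]
grasp_force 0.0
gripper_width 0.999
[[ 0.922  0.387 -0.001]
 [ 0.387 -0.922  0.001]
 [-0.    -0.001 -1.   ]] 0.0187
s0 [1.291 0.227 1.309]
d0 [-0.19  -0.878  0.9  ]
w0 [ 0.336 -0.591  0.373]
```

View pics/s0.png

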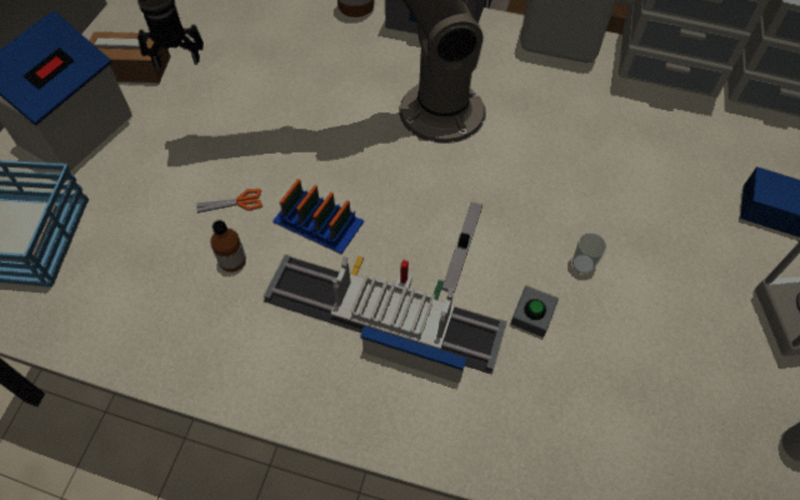

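View pics/d0.png

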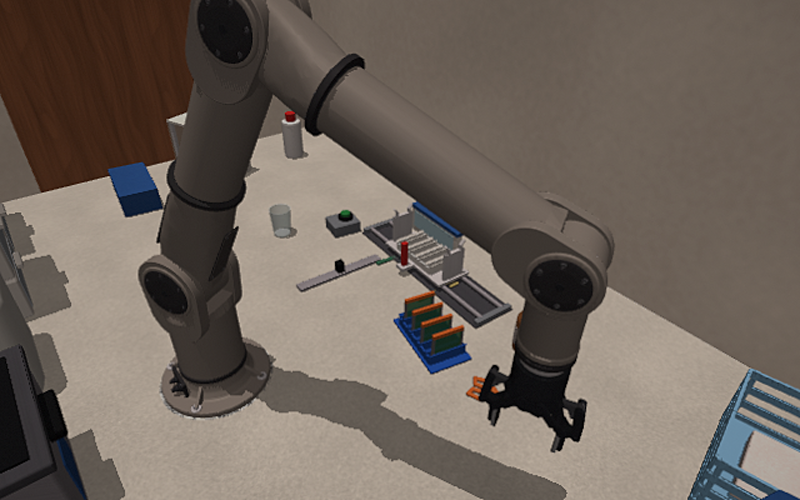

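The scene picture shows four plates in the rack (about (320,215)), the carrier around (395,305) with the red handle at (404,265), the bar around (463,245) and the button at (535,308). An enlarged crop will give finer readings.

```bash
python3 - <<'E'
from h import *
im=load("s0")["image"]
a=im[140:210,210:300]; b=im[145:305,280:460]
def save(n,x,s): cv2.imwrite(f"pics/{n}.png",cv2.resize(x,None,fx=s,fy=s,interpolation=cv2.INTER_CUBIC)[:,:,::-1])
save("s0a",im[140:215,210:310],8); save("s0b",im[150:300,205:405],4)
save("s0c",im[150:290,310:450],4)
E
```

```text
(no output)
```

View pics/s0a.png

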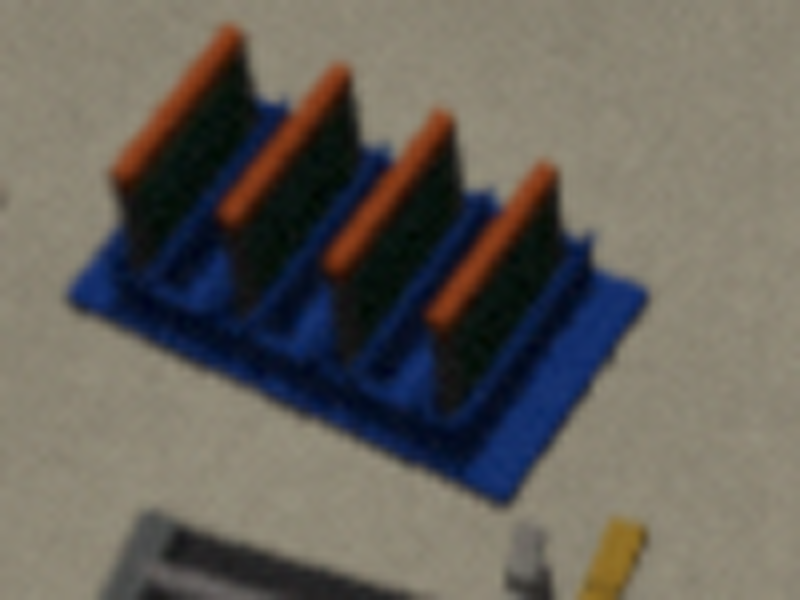

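View pics/s0b.png

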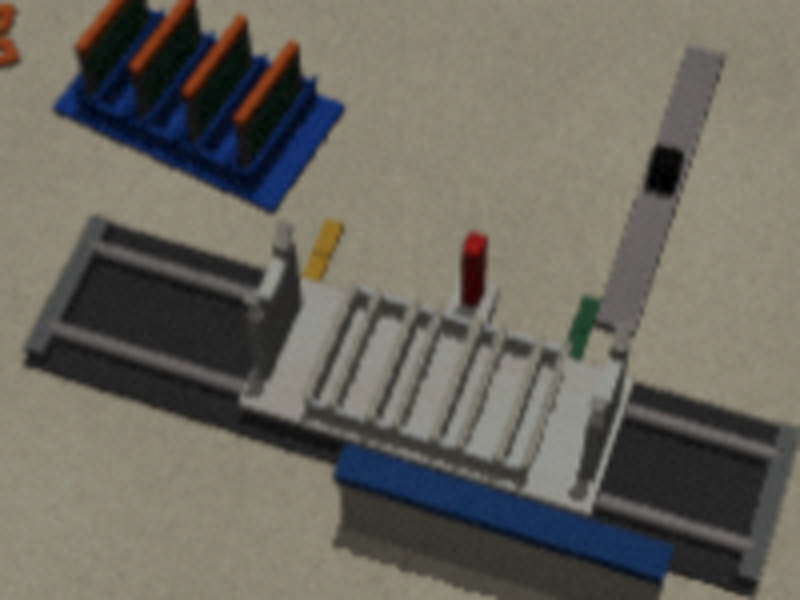

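View pics/s0c.png

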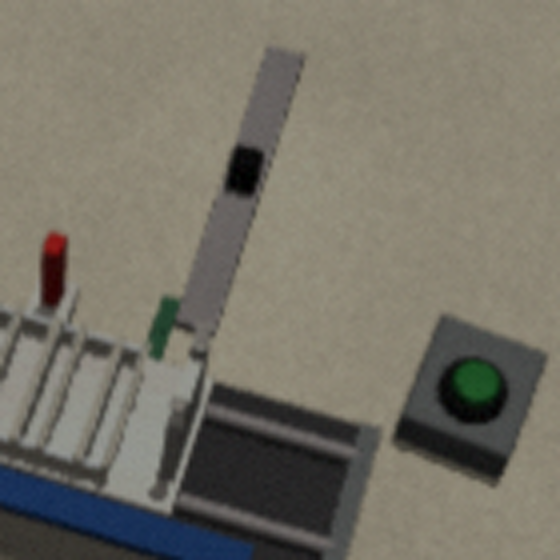

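Readings: in the rack crop, strip ends are A (122,175)-(232,30), B (230,215)-(342,72), C (335,265)-(443,118) and D (438,318)-(547,170). The carrier crop has deck corners (242,405) and (595,510), handle top (476,240), and marks at (325,250) yellow and (585,325) green. In the third crop the bar block is at (246,170) and the button at (475,383).

```bash
cat > fit.py <<'E'
from h import *
from scipy.optimize import least_squares
def fit(c,P,uv,x0):
    P=np.array(P,float);uv=np.array(uv,float)
    def f(x):
        R=Ro.from_euler('z',x[2]).as_matrix(); return (proj(c,P@R.T+[x[0],x[1],0])-uv).ravel()
    s=least_squares(f,x0,loss='soft_l1'); return s.x,f(s.x).reshape(-1,2).round(1)
E
python3 - <<'E'
from fit import *
c=load("s0")
A=lambda u,v:((u+.5)/8-.5+210,(v+.5)/8-.5+140)
B=lambda u,v:((u+.5)/4-.5+205,(v+.5)/4-.5+150)
C=lambda u,v:((u+.5)/4-.5+310,(v+.5)/4-.5+150)
P=[];uv=[]
for y,f,b in zip((-.069,-.023,.023,.069),[(122,175),(230,215),(335,265),(438,318)],[(232,30),(342,72),(443,118),(547,170)]):
    P+=[(.04,y,.088),(-.04,y,.088)];uv+=[A(*f),A(*b)]
print("rack",*fit(c,P,uv,[.5,-.2,0]))
P+=[(.055,-.1,.0),(.055,.1,.0),(-.055,.1,.004)];uv+=[A(72,298),A(505,503),A(648,293)]
print("rack+",*fit(c,P,uv,[.5,-.2,0]))
P=[(.055,-.128,.03),(.055,.128,.03),(-.078,0,.106),(-.033,-.118,.141),(.033,-.118,.141),(-.033,.118,.141),(.033,.118,.141)]
uv=[B(*k) for k in[(242,405),(595,510),(476,240),(284,228),(255,300),(620,338),(600,400)]]
print("car",*fit(c,P,uv,[.7,0,0]))
for n,k in dict(yel=(325,250),grn=(585,325)).items(): print(n,atz(c,B(*k),.0),atz(c,B(*k),.03))
P=[(0,0,.026),(-.131,-.015,.01),(-.131,.015,.01)]
print("bar",*fit(c,P,[C(246,170),C(267,47),C(303,57)],[.5,.2,0]))
print([atz(c,C(*k),.01) for k in[(267,47),(303,57),(178,325),(213,330)]])
print("btn",[atz(c,C(475,383),z) for z in (.045,.05,.055)],"console corners",[atz(c,C(*k),.04) for k in[(445,315),(545,353),(500,465),(400,430)]])
E
```

```text
rack [ 0.46271317 -0.20467438 -0.2087736 ] [[-0.2  0. ]
 [ 0.7 -0.5]
 [-0.6  0.9]
 [-0.2 -0.2]
 [-0.5  0.7]
 [ 0.2 -0.2]
 [ 0.2  0.2]
 [ 0.5 -0.9]]
rack+ [ 0.46169405 -0.20508145 -0.21293137] [[-0.2 -0.4]
 [ 0.8 -0.8]
 [-0.7  0.6]
 [-0.2 -0.5]
 [-0.6  0.4]
 [ 0.2 -0.5]
 [ 0.1 -0.1]
 [ 0.5 -1.1]
 [-0.8  0.9]
 [ 0.3  1.2]
 [ 0.5  0.2]]
car [ 0.65638728  0.04504219 -0.03436051] [[-0.8 -0. ]
 [-0.   0.2]
 [-0.3  0.2]
 [ 0.7 -1.7]
 [-0.9  0.8]
 [ 2.  -5.2]
 [ 0.1  1. ]]
yel [ 0.55414346 -0.07260001  0.        ] [ 0.57103368 -0.06572455  0.03      ]
grn [0.56230612 0.12792845 0.        ] [0.57900921 0.13020681 0.03      ]
bar [ 0.43382438  0.156314   -0.0329399 ] [[-0.1  0.5]
 [-0.1 -0.2]
 [ 0.2 -0.3]]
[array([0.30319057, 0.14597016, 0.01      ]), array([0.30484117, 0.17525994, 0.01      ]), array([0.56528381, 0.13768894, 0.01      ]), array([0.5623132 , 0.16287778, 0.01      ])]
btn [array([0.57271371, 0.34887508, 0.045     ]), array([0.57555552, 0.34839407, 0.05      ]), array([0.57839732, 0.34791306, 0.055     ])] console corners [array([0.52201541, 0.3199099 , 0.04      ]), array([0.53287309, 0.3932166 , 0.04      ]), array([0.62730082, 0.37613412, 0.04      ]), array([0.61988344, 0.30551954, 0.04      ])]
```

{"name": "step_arm", "arguments": {
  "increments": [
    [[1,552,-495,0,0,0,24.8],[1,552,-495,0,0,0,24.8],[1,552,-495,0,0,0,24.8],[1,552,-495,0,0,0,24.8],[1,552,-495,0,0,0,24.8],[1,552,-495,0,0,0,24.8],[1,552,-495,0,0,0,24.8],[1,552,-495,0,0,0,24.8],[1,552,-495,0,0,0,24.8],[1,552,-495,0,0,0,24.8]]
  ]
}}

```text
t: 0.98
eef_pos: [0.44, -0.2437, 0.204]
tool_rot: [0.0, 1.0, -0.018, 0.0]
contact_force: [1.0, -0.2, -0.2]
gripper_width: 0.997
grasp_force: 0.0
```

```bash
cat >> h.py <<'E'
def plan(X,yaw):
    "shift mm and rotvec deg in tool axes to world TCP X with tool x at yaw, tool z down"
    p,R=tool(); T=Ro.from_matrix(np.array([[np.cos(yaw),np.sin(yaw),0],[np.sin(yaw),-np.cos(yaw),0],[0,0,-1]]))
    return go(X), (R.inv()*T).as_rotvec(degrees=True).round(2)
def st():
    o=bot.get_obs(); print("t",round(o["t"],2),"p",np.round(o["eef_pos"],4),"F",np.round(o["contact_force"],1),"w",round(float(o["gripper_width"]),3),"gf",np.round(o["grasp_force"],1),"q",np.round(o["q"],2))
E
python3 -c "
from h import *
st();print(plan([.5784,.0477,.15],-.034))"
```

```text
t 0.98 p [ 0.44   -0.2437  0.204 ] F [ 1.  -0.2 -0.2] w 0.997 gf 0.0 q [ 0.46  0.2  -0.09  1.95  0.02  0.99 -1.24]
(array([ 128. , -296.1,   53.9]), array([ 0.01, -0.01, -0.07]))
```

```bash
python3 -c "
from h import *
snap('wrist','w1',scale=1.25)"
```

{"name": "step_arm", "arguments": {
  "increments": [
    [[1,128,-296,0,0,0,0],[1,128,-296,0,0,0,0],[1,128,-296,0,0,0,0],[1,128,-296,0,0,0,0],[1,128,-296,0,0,0,0],[1,128,-296,0,0,0,0],[1,128,-296,0,0,0,0],[1,128,-296,0,0,0,0],[1,128,-296,0,0,0,0],[1,128,-296,0,0,0,0]]
  ]
}}

```text
t: 1.87
eef_pos: [0.5782, 0.0478, 0.2034]
tool_rot: [-0.0, 1.0, -0.015, -0.0]
contact_force: [0.8, -1.1, 0.0]
gripper_width: 0.998
grasp_force: 0.0
```

```bash
python3 -c "
from h import *
snap('wrist','w2',scale=1.25);st();print(plan([.5784,.0477,.15],-.034))"
```

```text
t 1.92 p [0.5777 0.0455 0.2034] F [-0.6 -0.5  0. ] w 1.003 gf 0.0 q [ 0.01  0.34 -0.25  1.78  0.1   1.04 -1.88]
(array([ 0.6, -2.2, 53.4]), array([ 0.03,  0.06, -0.  ]))
```

View pics/w1.png

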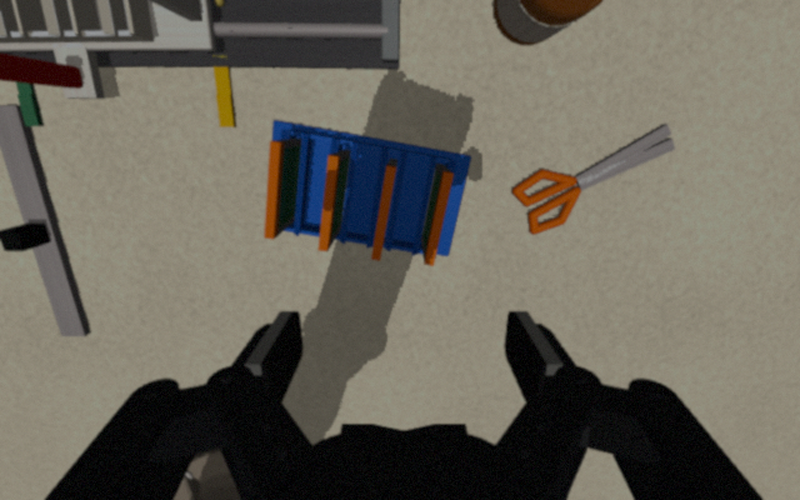

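View pics/w2.png

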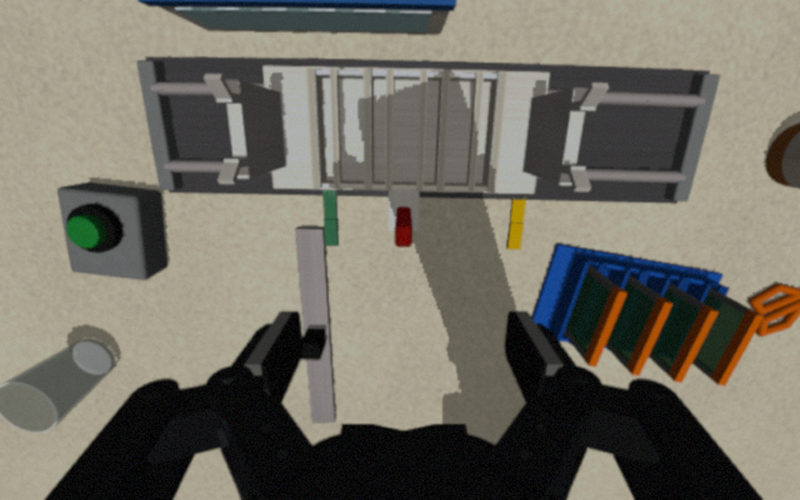

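The first wrist picture shows the strips at (271-276,141-237), (327-334,155-249), (378-391,166-259) and (430-446,170-262). The second shows deck corners (264,66), (549,73) and (545,193), handle top (404,240), and marks at (517,222) yellow and (331,218) green.

```bash
python3 - <<'E'
from fit import *
D=lambda u,v:((u+.5)/1.25-.5,(v+.5)/1.25-.5)
c=load("w1");P=[];uv=[]
for y,f,b in zip((.069,.023,-.023,-.069),[(276,141),(334,155),(391,166),(446,170)],[(271,237),(327,249),(378,259),(430,262)]):
    P+=[(.04,y,.088),(-.04,y,.088)];uv+=[D(*f),D(*b)]
print("rack",*fit(c,P,uv,[.46,-.2,-.2]))
print(proj(c,[.46,-.205,.088]))
c=load("w2")
P=[(.055,.128,.03),(.055,-.128,.03),(-.055,-.128,.03),(-.055,.128,.03),(-.078,0,.106),(.033,.118,.141),(-.033,.118,.141),(.033,-.118,.141),(-.033,-.118,.141)]
uv=[D(*k) for k in[(264,66),(549,73),(545,193),(275,188),(404,241),(213,79),(228,182),(602,88),(580,188)]]
x,r=fit(c,P,uv,[.656,.045,-.034]);print("car",x,r)
yh=np.array([-np.sin(x[2]),np.cos(x[2])])
for n,k in dict(yel=(517,222),grn=(331,218)).items():
  for z in(0,.02): p=atz(c,D(*k),z);print(n,p,(p[:2]-x[:2])@yh)
P=[(-.131,-.015,.01),(-.131,.015,.01),(.131,.015,.01),(.131,-.015,.01),(0,0,.042)]
print("bar",*fit(c,P,[D(*k) for k in[(335,421),(312,421),(297,228),(323,228),(314,350)]],[.434,.156,-.03]))
print("btn",[atz(c,D(86,228),z) for z in(.045,.055)])
E
```

```text
rack [ 0.46023546 -0.20583278 -0.19470414] [[-0.8  1.9]
 [-0.5  2.5]
 [-0.2 -1.8]
 [-2.  -0.5]
 [ 0.7 -3. ]
 [ 0.  -2.1]
 [ 2.6  1.3]
 [ 0.7  1.9]]
[[284.59952394 165.67642011]]
car [ 0.65294182  0.04348771 -0.05184567] [[-1.3  0.3]
 [ 2.7 -0.1]
 [-7.2  2.4]
 [-1.3  2.1]
 [ 0.5 -1.5]
 [-0.3 -1.7]
 [-1.1  3.4]
 [ 1.1 -2. ]
 [ 3.8  4.5]]
yel [ 0.55757612 -0.07421948  0.        ] -0.12249111815881991
yel [ 0.5630007 -0.067804   0.02     ] -0.1158031425845588
grn [0.56824574 0.12711946 0.        ] 0.07913022007222398
grn [0.57309822 0.12273926 0.02      ] 0.07500736843130376
bar [ 0.43046844  0.15414694 -0.05001021] [[ 0.3  0.8]
 [ 0.3  0.4]
 [-0.4 -0.8]
 [ 1.4 -0.4]
 [-2.4  0.5]]
btn [array([0.57709659, 0.35910731, 0.045     ]), array([0.57958585, 0.34954391, 0.055     ])]
```

{"name": "step_arm", "arguments": {
  "increments": [
    [[1,0,-2,42,0,0,0],[1,0,-2,84,0,0,0],[1,0,-2,115,0,0,0],[1,0,-2,128,0,0,0],[1,0,-2,128,0,0,0],[-1,0,-2,128,0,0,0],[-1,0,-2,128,0,0,0],[-1,0,-2,128,0,0,0],[-1,0,-2,128,0,0,0],[-1,0,-2,128,0,0,0]]
  ],
  "force": 20
}}

```text
t: 2.75
eef_pos: [0.5789, 0.0476, 0.0771]
tool_rot: [-0.0, 1.0, -0.018, 0.001]
contact_force: [0.2, 0.2, 0.1]
gripper_width: 0.299
grasp_force: 0.0
```

```bash
python3 -c "
from h import *
st()"
```

```text
t 2.75 p [0.5789 0.0476 0.0771] F [0.2 0.2 0.1] w 0.299 gf 0.0 q [-0.01  0.48 -0.23  1.88  0.15  0.79 -1.93]
```

{"name": "step_arm", "arguments": {
  "increments": [
    [[-1,0,0,0,0,0,0],[-1,0,0,0,0,0,0],[-1,0,0,0,0,0,0],[-1,0,0,0,0,0,0],[-1,0,0,0,0,0,0]]
  ]
}}

```text
t: 3.17
eef_pos: [0.5786, 0.0478, 0.0767]
tool_rot: [-0.0, 1.0, -0.018, 0.001]
contact_force: [-2.7, 0.2, 7.7]
gripper_width: 0.145
grasp_force: 20.5
```

```bash
python3 -c "
from h import *
st()"
```

```text
t 3.17 p [0.5786 0.0478 0.0767] F [-2.7  0.2  7.7] w 0.145 gf 20.5 q [-0.01  0.48 -0.23  1.88  0.15  0.79 -1.93]
```

{"name": "step_arm", "arguments": {
  "increments": [
    [[-1,0,10,0,0,0,0],[-1,0,20,0,0,0,0],[-1,0,30,0,0,0,0],[-1,0,40,0,0,0,0],[-1,0,50,0,0,0,0],[-1,0,60,0,0,0,0],[-1,0,70,0,0,0,0],[-1,0,80,0,0,0,0],[-1,0,90,0,0,0,0],[-1,0,100,0,0,0,0]]
  ]
}}

```text
t: 4.0
eef_pos: [0.5734, -0.0527, 0.0767]
tool_rot: [-0.0, 1.0, -0.017, -0.001]
contact_force: [-7.1, 2.1, 13.1]
gripper_width: 0.149
grasp_force: 21.3
```

```bash
python3 -c "
from h import *
st()"
```

```text
t 4.0 p [ 0.5734 -0.0527  0.0767] F [-7.1  2.1 13.1] w 0.149 gf 21.3 q [ 0.15  0.48 -0.22  1.89  0.14  0.79 -1.75]
```

{"name": "step_arm", "arguments": {
  "increments": [
    [[-1,-2,4,0,0,0,0],[-1,-2,8,0,0,0,0],[-1,-2,10,0,0,0,0],[-1,-2,10,0,0,0,0]]
  ]
}}

```text
t: 4.33
eef_pos: [0.5729, -0.0616, 0.0767]
tool_rot: [-0.001, 1.0, -0.017, 0.001]
contact_force: [-1.0, 2.7, 7.9]
gripper_width: 0.149
grasp_force: 20.9
```

{"name": "step_arm", "arguments": {
  "increments": [
    [[-1,0,2,0,0,0,0],[-1,0,4,0,0,0,0],[-1,0,4,0,0,0,0]]
  ]
}}

```text
t: 4.58
eef_pos: [0.5727, -0.0663, 0.0767]
tool_rot: [-0.0, 1.0, -0.017, 0.001]
contact_force: [-1.7, 0.4, 8.1]
gripper_width: 0.145
grasp_force: 20.9
```

{"name": "step_arm", "arguments": {
  "increments": [
    [[-1,0,2,0,0,0,0],[-1,0,4,0,0,0,0],[-1,0,4,0,0,0,0]]
  ]
}}

```text
t: 4.83
eef_pos: [0.5724, -0.0725, 0.0767]
tool_rot: [0.001, 1.0, -0.018, 0.0]
contact_force: [-0.7, -3.3, 7.9]
gripper_width: 0.146
grasp_force: 21.0
```

```bash
python3 -c "
from h import *
st()
c=snap('wrist','w3')
import numpy as np
print(c['t'])"
```

```text
t 4.83 p [ 0.5724 -0.0725  0.0767] F [-0.7 -3.3  7.9] w 0.146 gf 21.0 q [ 0.18  0.48 -0.22  1.89  0.14  0.79 -1.72]
[-0.05092163  0.54565245  0.43815962]
```

{"name": "step_arm", "arguments": {
  "increments": [
    [[-1,0,2,0,0,0,0],[-1,0,2,0,0,0,0],[0,0,2,0,0,0,0],[0,0,2,0,0,0,0],[0,0,2,0,0,0,0],[0,0,2,0,0,0,0]]
  ]
}}

```text
t: 5.38
eef_pos: [0.5715, -0.0723, 0.0755]
tool_rot: [0.0, 1.0, -0.017, -0.0]
contact_force: [-0.5, 0.2, 0.1]
gripper_width: 0.501
grasp_force: 0.0
```

{"name": "step_arm", "arguments": {
  "increments": [
    [[0,0,0,-40,0,0,0],[0,0,0,-80,0,0,0],[0,0,0,-120,0,0,0],[-0.26,-20,0,-150,0,0,0],[-0.26,-30,0,-150,0,0,0],[-0.26,-30,0,-150,0,0,0],[-0.26,-30,0,-150,0,0,0],[-0.26,-30,0,-150,0,0,0]]
  ]
}}

```text
t: 6.05
eef_pos: [0.5413, -0.0712, 0.2243]
tool_rot: [-0.0, 1.0, -0.017, -0.001]
contact_force: [-0.1, 0.4, 0.1]
gripper_width: 0.368
grasp_force: 0.0
```

```bash
python3 -c "
from h import *
st()
c=snap('wrist','w4',scale=1.25)
im=load('w4')['image']"
```

```text
t 6.05 p [ 0.5413 -0.0712  0.2243] F [-0.1  0.4  0.1] w 0.368 gf 0.0 q [ 0.22  0.26 -0.24  1.83  0.07  1.06 -1.66]
```

View pics/w4.png

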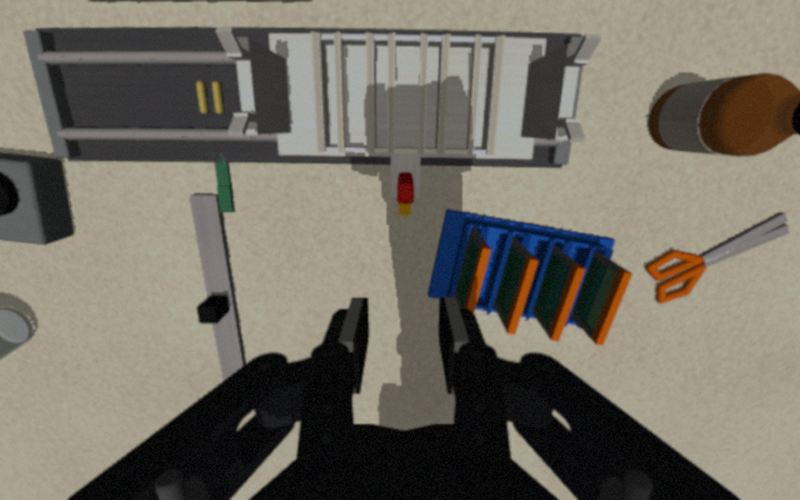

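The carrier now stands at the yellow mark, with its handle over the mark at (405,205). An enlarged crop will give the exact slots and plates.

```bash
python3 -c "
from h import *
im=load('w4')['image'][20:280,190:510]
im=cv2.convertScaleAbs(im,alpha=1.5,beta=10)
cv2.imwrite('pics/w4a.png',cv2.resize(im,None,fx=2.3,fy=2.3,interpolation=cv2.INTER_CUBIC)[:,:,::-1])"
```

```text
(no output)
```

View pics/w4a.png

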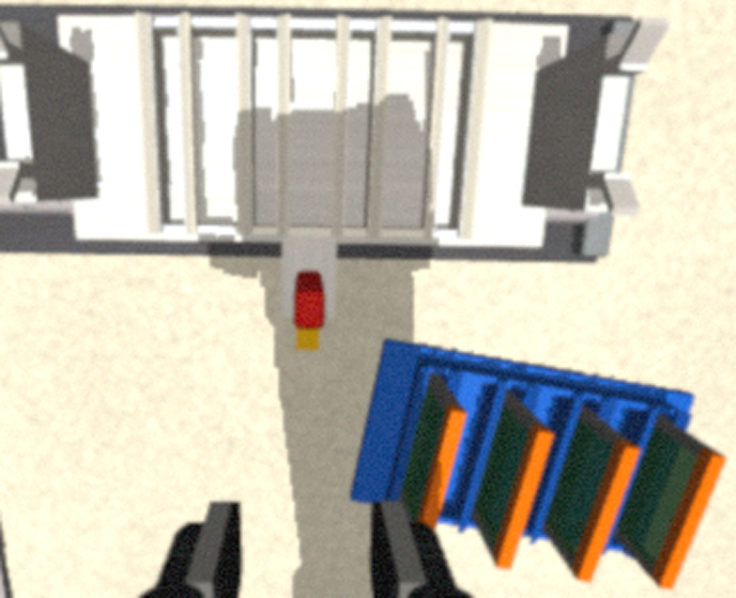

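Crop readings: slot centres at (168,125), (265,128), (361,130) and (461,132); handle top at (310,312). The strips run (455,410)-(433,525), (545,432)-(507,565), (630,445)-(588,578) and (715,458)-(668,583).

```bash
python3 - <<'E'
from fit import *
G=lambda u,v:((u+.5)/2.3-.5+190,(v+.5)/2.3-.5+20)
D=lambda u,v:((u+.5)/1.25-.5,(v+.5)/1.25-.5)
c=load("w4")
P=[(.055,.128,.03),(.055,-.128,.03),(-.055,-.128,.03),(-.055,.128,.03),(-.078,0,.106),(0,-.118,.115),(0,.118,.115)]+[(0,y,.06) for y in(.069,.023,-.023,-.069)]
uv=[G(*k) for k in[(57,15),(568,25),(542,246),(78,240),(310,312),(614,124)]]+[D(247,86)]+[G(*k) for k in[(168,125),(265,128),(361,130),(461,132)]]
print("car",*fit(c,P,uv,[.65,-.075,-.05]))
P=[];uv=[]
for y,f,b in zip((.069,.023,-.023,-.069),[(455,410),(545,432),(630,445),(715,458)],[(433,525),(507,565),(588,578),(668,583)]):
    P+=[(.04,y,.088),(-.04,y,.088)];uv+=[G(*f),G(*b)]
print("rack",*fit(c,P,uv,[.46,-.2,-.2]))
print("base",*fit(c,[(.055,.1,.004),(.055,-.1,.004),(-.055,.1,.004)],[G(388,340),G(693,393),G(353,498)],[.46,-.2,-.2]))
# re-reads from w1 with image code: orange top strips
for n in("w1","w4"):
  c=load(n);im=c["image"];h=cv2.cvtColor(im,cv2.COLOR_RGB2HSV)
  m=((h[...,0]>5)&(h[...,0]<18)&(h[...,1]>180)&(h[...,2]>110)).astype('u1')
  k,l,s,ce=cv2.connectedComponentsWithStats(m)
  for i in range(1,k):
    if s[i,4]>60: print(n,s[i],ce[i].round(1),atz(c,ce[i],.085).round(4))
E
```

```text
car [ 0.64850135 -0.07822727 -0.05200611] [[-0.3 -1.3]
 [ 2.3 -1.5]
 [ 1.6  0.7]
 [-1.  -0.2]
 [ 0.5 -0.8]
 [-0.7  0.2]
 [-0.5  0.5]
 [ 0.1  1. ]
 [ 0.1  0.3]
 [ 0.5  0.2]
 [-0.9  0.2]]
rack [ 0.46010971 -0.20436262 -0.19263101] [[ 0.5  2.1]
 [-4.9 12.8]
 [ 0.2 -1.5]
 [-0.8  0.4]
 [ 1.3 -1.4]
 [-0.5 -0.4]
 [ 1.6 -1.4]
 [-0.4  2.1]]
base [ 0.45853354 -0.20620254 -0.20937195] [[-0.4 -0.5]
 [ 1.7  0.1]
 [-0.5  0.7]]
w1 [212 114  12  76 523] [217.6 150.9] [ 0.4773 -0.1373  0.085 ]
w1 [262 125   8  11  75] [266.  130.1] [ 0.4961 -0.1888  0.085 ]
w1 [411 136  50  29 557] [434.4 148.8] [ 0.4716 -0.3583  0.085 ]
w1 [424 150  40  37 504] [442.9 168.9] [ 0.4502 -0.369   0.085 ]
w1 [256 167   9  33 214] [259.9 183.3] [ 0.4414 -0.177   0.085 ]
w4 [378 199  14  43 208] [384.4 216.2] [ 0.4917 -0.1415  0.085 ]
w4 [518 201  46  41 830] [541.6 218.7] [ 0.4815 -0.3301  0.085 ]
w4 [406 208  25  59 396] [418.1 235.5] [ 0.465 -0.183  0.085]
w4 [441 214  26  58 342] [454.  242.3] [ 0.4541 -0.2278  0.085 ]
w4 [477 218  28  57 329] [490.4 245.9] [ 0.4473 -0.2735  0.085 ]
```

```bash
python3 - <<'E'
from h import *
st()
rk=(.460,-.2055,-.205); ca=(.6485,-.0782,-.052)
for i,y in enumerate((.069,.023,-.023,-.069)): print("plate",y,np.round([rk[0]-np.sin(rk[2])*y,rk[1]+np.cos(rk[2])*y],4),"slot",np.round([ca[0]-np.sin(ca[2])*y,ca[1]+np.cos(ca[2])*y],4))
print(plan([.474,-.138,.12],-.205))
E
```

```text
t 6.1 p [ 0.5414 -0.0711  0.2242] F [ 0.   0.2 -0.2] w 0.367 gf 0.0 q [ 0.22  0.26 -0.24  1.83  0.07  1.07 -1.66]
plate 0.069 [ 0.474  -0.1379] slot [ 0.6521 -0.0093]
plate 0.023 [ 0.4647 -0.183 ] slot [ 0.6497 -0.0552]
plate -0.023 [ 0.4553 -0.228 ] slot [ 0.6473 -0.1012]
plate -0.069 [ 0.446  -0.2731] slot [ 0.6449 -0.1471]
(array([-64.8,  69.2, 104.4]), array([0.  , 0.15, 9.75]))
```

{"name": "step_arm", "arguments": {
  "increments": [
    [[-0.26,-30,30,20,0,0,4],[-0.26,-65,69,50,0,0,9.7],[-0.26,-65,69,80,0,0,9.7],[-0.26,-65,69,104,0,0,9.7],[-0.26,-65,69,104,0,0,9.7],[-0.26,-65,69,104,0,0,9.7],[-0.26,-65,69,104,0,0,9.7]]
  ]
}}

```text
t: 6.68
eef_pos: [0.4762, -0.1371, 0.1227]
tool_rot: [-0.0, 0.995, -0.101, 0.001]
contact_force: [-0.2, -0.1, -0.5]
gripper_width: 0.373
grasp_force: 0.0
```

```bash
python3 - <<'E'
from h import *
st();print(plan([.474,-.138,.061],-.205))
snap("wrist","w5",scale=1.25)
E
```

```text
t 6.68 p [ 0.4762 -0.1371  0.1227] F [-0.2 -0.1 -0.5] w 0.373 gf 0.0 q [ 0.31  0.29 -0.18  2.05  0.07  0.81 -1.69]
(array([-2. ,  1.3, 61.7]), array([-0.04, -0.06,  0.11]))
```

View pics/w5.png

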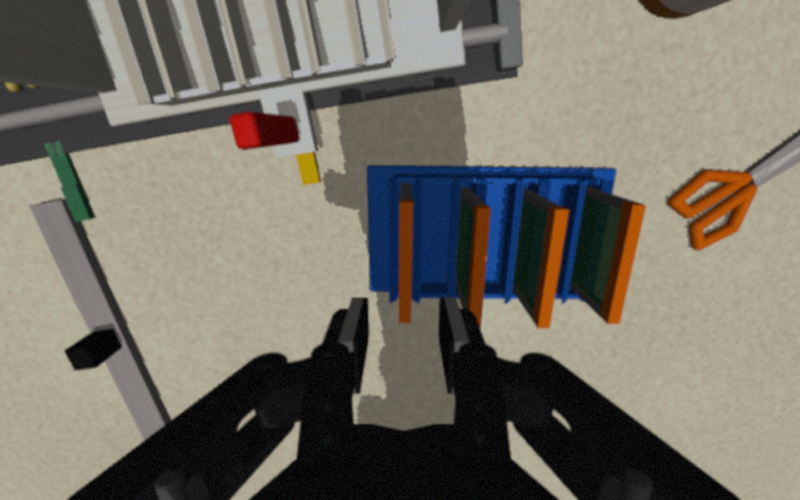

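The plate strip at column 405 lies midway between the fingers (about 403) and is well aligned.

{"name": "step_arm", "arguments": {
  "increments": [
    [[-0.26,-2,1,20,0,0,0],[-0.26,-2,1,40,0,0,0],[-0.26,-2,1,60,0,0,0],[-0.26,-2,1,60,0,0,0],[-0.6,-2,1,60,0,0,0],[-0.75,-2,1,60,0,0,0],[-0.75,-2,1,60,0,0,0],[-0.75,-2,1,60,0,0,0]]
  ]
}}

```text
t: 7.4
eef_pos: [0.4736, -0.1386, 0.0633]
tool_rot: [0.0, 0.995, -0.102, 0.001]
contact_force: [0.7, 0.3, 0.1]
gripper_width: 0.125
grasp_force: 0.0
```

```bash
python3 - <<'E'
from h import *
st();print(plan([.474,-.138,.061],-.205))
E
```

```text
t 7.4 p [ 0.4736 -0.1386  0.0633] F [0.7 0.3 0.1] w 0.125 gf 0.0 q [ 0.3   0.38 -0.17  2.1   0.1   0.67 -1.71]
(array([ 0.3, -0.6,  2.3]), array([ 0.  , -0.15,  0.04]))
```

{"name": "step_arm", "arguments": {
  "increments": [
    [[-0.79,0,0,0,0,0,0],[-0.79,0,0,0,0,0,0],[-0.79,0,0,0,0,0,0]]
  ]
}}

```text
t: 7.65
eef_pos: [0.4726, -0.1385, 0.0622]
tool_rot: [0.0, 0.995, -0.102, 0.0]
contact_force: [-0.0, -0.6, -0.7]
gripper_width: 0.103
grasp_force: 0.0
```

{"name": "step_arm", "arguments": {
  "increments": [
    [[-0.81,0,0,0,0,0,0],[-0.81,0,0,0,0,0,0],[-0.81,0,0,0,0,0,0]]
  ]
}}

```text
t: 7.9
eef_pos: [0.4723, -0.1384, 0.0619]
tool_rot: [-0.0, 0.995, -0.102, -0.0]
contact_force: [0.7, -0.1, 0.4]
gripper_width: 0.098
grasp_force: 0.0
```

{"name": "step_arm", "arguments": {
  "increments": [
    [[-0.82,0,0,0,0,0,0],[-0.82,0,0,0,0,0,0]]
  ]
}}

```text
t: 8.07
eef_pos: [0.4723, -0.1384, 0.0619]
tool_rot: [-0.0, 0.995, -0.102, -0.0]
contact_force: [0.7, -0.6, 0.8]
gripper_width: 0.092
grasp_force: 0.0
```

{"name": "step_arm", "arguments": {
  "increments": [
    [[-0.83,0,0,0,0,0,0],[-0.83,0,0,0,0,0,0]]
  ]
}}

```text
t: 8.23
eef_pos: [0.4723, -0.1384, 0.0619]
tool_rot: [-0.0, 0.995, -0.102, -0.0]
contact_force: [0.2, -1.1, -0.0]
gripper_width: 0.083
grasp_force: 0.0
```

{"name": "step_arm", "arguments": {
  "increments": [
    [[-0.84,0,0,0,0,0,0],[-0.84,0,0,0,0,0,0]]
  ]
}}

```text
t: 8.4
eef_pos: [0.4724, -0.1384, 0.0619]
tool_rot: [-0.0, 0.995, -0.102, 0.0]
contact_force: [0.3, -0.1, 0.2]
gripper_width: 0.078
grasp_force: 0.0
```

{"name": "step_arm", "arguments": {
  "increments": [
    [[-0.85,0,0,0,0,0,0],[-0.85,0,0,0,0,0,0]]
  ]
}}

```text
t: 8.57
eef_pos: [0.4724, -0.1384, 0.0619]
tool_rot: [0.0, 0.995, -0.102, 0.0]
contact_force: [-0.9, 0.9, -0.3]
gripper_width: 0.076
grasp_force: 0.0
```

{"name": "step_arm", "arguments": {
  "increments": [
    [[-0.86,0,0,0,0,0,0],[-0.86,0,0,0,0,0,0]]
  ]
}}

```text
t: 8.73
eef_pos: [0.4724, -0.1384, 0.0619]
tool_rot: [-0.0, 0.995, -0.102, -0.0]
contact_force: [0.1, 0.7, -1.0]
gripper_width: 0.071
grasp_force: 0.0
```

{"name": "step_arm", "arguments": {
  "increments": [
    [[-0.87,0,0,0,0,0,0],[-0.87,0,0,0,0,0,0]]
  ]
}}

```text
t: 8.9
eef_pos: [0.4724, -0.1384, 0.0619]
tool_rot: [0.0, 0.995, -0.102, 0.0]
contact_force: [-0.0, -0.1, 0.2]
gripper_width: 0.062
grasp_force: 0.0
```

{"name": "step_arm", "arguments": {
  "increments": [
    [[-0.88,0,0,0,0,0,0],[-0.88,0,0,0,0,0,0]]
  ]
}}

```text
t: 9.07
eef_pos: [0.4724, -0.1384, 0.0619]
tool_rot: [0.0, 0.995, -0.102, 0.0]
contact_force: [0.5, 0.3, 0.6]
gripper_width: 0.059
grasp_force: 0.0
```

{"name": "step_arm", "arguments": {
  "increments": [
    [[-0.89,0,0,0,0,0,0],[-0.89,0,0,0,0,0,0]]
  ]
}}

```text
t: 9.23
eef_pos: [0.4724, -0.1384, 0.0619]
tool_rot: [0.0, 0.995, -0.102, 0.0]
contact_force: [-0.5, 0.4, 0.7]
gripper_width: 0.056
grasp_force: 0.0
```

```bash
python3 - <<'E'
from h import *
st(); snap("wrist","w6"); c=load("w6")
print(proj(c,[[.474,-.138,.088],[.4724,-.1384,.0619],[.4724,-.1384,.0806]]))
im=c["image"][150:330,230:430]
cv2.imwrite('pics/w6a.png',cv2.resize(cv2.convertScaleAbs(im,alpha=1.5,beta=10),None,fx=3,fy=3,interpolation=cv2.INTER_CUBIC)[:,:,::-1])
E
```

```text
t 9.23 p [ 0.4724 -0.1384  0.0619] F [-0.5  0.4  0.7] w 0.056 gf 0.0 q [ 0.3   0.38 -0.17  2.1   0.1   0.67 -1.71]
[[322.07431706 248.48000511]
 [323.2728378  231.02035733]
 [323.31631772 244.60676309]]
```

View pics/w6a.png

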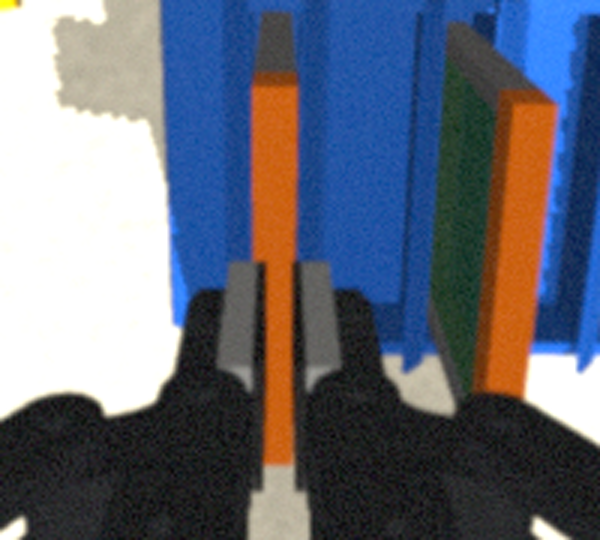

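The picture shows the strip centred between the pads, with about a millimetre left to close.

{"name": "step_arm", "arguments": {
  "increments": [
    [[-0.9,0,0,0,0,0,0],[-0.9,0,0,0,0,0,0]]
  ]
}}

```text
t: 9.45
eef_pos: [0.4724, -0.1384, 0.0619]
tool_rot: [0.0, 0.995, -0.102, 0.0]
contact_force: [-0.5, 0.0, -0.5]
gripper_width: 0.051
grasp_force: 0.0
```

{"name": "step_arm", "arguments": {
  "increments": [
    [[-0.91,0,0,0,0,0,0],[-0.91,0,0,0,0,0,0]]
  ]
}}

```text
t: 9.62
eef_pos: [0.4724, -0.1384, 0.0619]
tool_rot: [0.0, 0.995, -0.102, 0.0]
contact_force: [0.4, -0.2, -0.4]
gripper_width: 0.042
grasp_force: 0.0
```

{"name": "step_arm", "arguments": {
  "increments": [
    [[-0.92,0,0,0,0,0,0],[-0.92,0,0,0,0,0,0]]
  ]
}}

```text
t: 9.78
eef_pos: [0.4723, -0.1384, 0.0619]
tool_rot: [0.0, 0.995, -0.102, -0.0]
contact_force: [-0.5, -0.2, 0.2]
gripper_width: 0.045
grasp_force: 0.0
```

{"name": "step_arm", "arguments": {
  "increments": [
    [[-0.925,0,0,0,0,0,0],[-0.925,0,0,0,0,0,0]]
  ]
}}

```text
t: 9.95
eef_pos: [0.4724, -0.1384, 0.0619]
tool_rot: [0.0, 0.995, -0.102, 0.0]
contact_force: [0.1, 0.5, -0.6]
gripper_width: 0.036
grasp_force: 0.0
```

{"name": "step_arm", "arguments": {
  "increments": [
    [[-0.935,0,0,0,0,0,0],[-0.935,0,0,0,0,0,0]]
  ]
}}

```text
t: 10.12
eef_pos: [0.4723, -0.1384, 0.0619]
tool_rot: [0.0, 0.995, -0.102, -0.0]
contact_force: [-0.4, 0.1, 0.5]
gripper_width: 0.03
grasp_force: 0.0
```

{"name": "step_arm", "arguments": {
  "increments": [
    [[-0.945,0,0,0,0,0,0],[-0.945,0,0,0,0,0,0]]
  ]
}}

```text
t: 10.28
eef_pos: [0.4723, -0.1384, 0.0619]
tool_rot: [0.0, 0.995, -0.102, -0.0]
contact_force: [-0.1, 0.0, -0.7]
gripper_width: 0.025
grasp_force: 0.0
```

{"name": "step_arm", "arguments": {
  "increments": [
    [[-0.955,0,0,0,0,0,0],[-0.955,0,0,0,0,0,0]]
  ]
}}

```text
t: 10.45
eef_pos: [0.4724, -0.1384, 0.0619]
tool_rot: [0.0, 0.995, -0.102, 0.0]
contact_force: [0.1, -0.6, -0.3]
gripper_width: 0.019
grasp_force: 0.0
```

```bash
python3 - <<'E'
from h import *
st(); snap("wrist","w7"); c=load("w7")
im=c["image"][210:310,290:365]
cv2.imwrite('pics/w7a.png',cv2.resize(cv2.convertScaleAbs(im,alpha=1.8,beta=15),None,fx=6,fy=6,interpolation=cv2.INTER_CUBIC)[:,:,::-1])
E
```

```text
t 10.45 p [ 0.4724 -0.1384  0.0619] F [ 0.1 -0.6 -0.3] w 0.019 gf 0.0 q [ 0.3   0.38 -0.17  2.1   0.1   0.67 -1.71]
```

View pics/w7a.png

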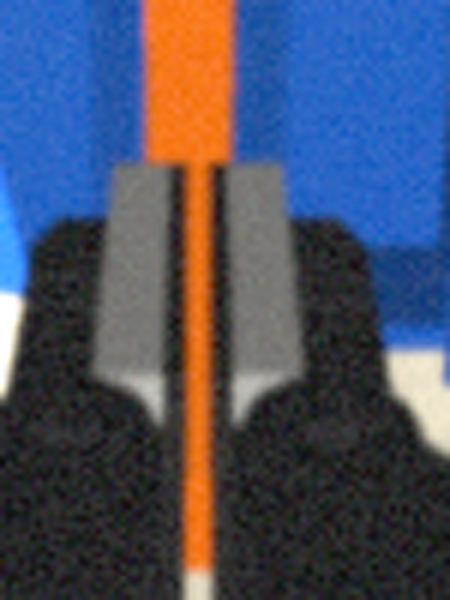

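```bash
python3 - <<'E'
from h import *
c=load("w7");p,R=tool()
for z in(.0619,.07,.08,.09,.1):
  for dx in (-.011,0,.011):
    X=p+R.apply([dx,.004,0]);X[2]=z;Y=p+R.apply([dx,-.004,0]);Y[2]=z
    print(z,dx,proj(c,[X,Y]).round(1).tolist())
print("plate ends",proj(c,[[.474+.04*.979,-.138-.04*.2036,.088],[.474-.04*.979,-.138+.04*.2036,.088]]))
print(-c["R"].T@c["t"],c["R"][2])
E
```

```text
0.0619 -0.011 [[329.3, 246.0], [317.3, 246.0]]
0.0619 0 [[329.4, 231.0], [317.2, 231.0]]
0.0619 0.011 [[329.5, 215.5], [317.1, 215.5]]
0.07 -0.011 [[329.5, 252.1], [317.1, 252.1]]
0.07 0 [[329.7, 236.6], [317.0, 236.6]]
0.07 0.011 [[329.8, 220.5], [316.8, 220.5]]
0.08 -0.011 [[329.9, 260.3], [316.8, 260.3]]
0.08 0 [[330.1, 244.2], [316.6, 244.2]]
0.08 0.011 [[330.2, 227.3], [316.5, 227.3]]
0.09 -0.011 [[330.3, 269.5], [316.4, 269.5]]
0.09 0 [[330.5, 252.6], [316.3, 252.6]]
0.09 0.011 [[330.6, 234.9], [316.1, 234.9]]
0.1 -0.011 [[330.8, 279.9], [316.0, 279.9]]
0.1 0 [[331.0, 262.1], [315.8, 262.1]]
0.1 0.011 [[331.1, 243.5], [315.7, 243.5]]
plate ends [[322.04473448 180.33161273]
 [322.10094096 306.49012643]]
[ 0.5512106  -0.1544726   0.23157434] [-0.30584819  0.0645201  -0.9498916 ]
```

{"name": "step_arm", "arguments": {
  "increments": [
    [[-0.4,0,0,0,0,0,0],[-0.4,0,0,0,0,0,0],[-0.4,0,0,0,0,0,0],[-0.4,0,0,6,0,0,0],[-0.4,0,0,12,0,0,0],[-0.4,0,0,17,0,0,0],[-0.4,0,0,17,0,0,0],[-0.7,0,0,17,0,0,0],[-0.75,0,0,17,0,0,0],[-0.75,0,0,17,0,0,0]]
  ]
}}

```text
t: 11.33
eef_pos: [0.4725, -0.1384, 0.045]
tool_rot: [0.0, 0.995, -0.102, 0.0]
contact_force: [0.6, -0.2, 0.3]
gripper_width: 0.125
grasp_force: 0.0
```

{"name": "step_arm", "arguments": {
  "increments": [
    [[-0.79,0,0,0,0,0,0],[-0.79,0,0,0,0,0,0]]
  ]
}}

```text
t: 11.5
eef_pos: [0.4725, -0.1384, 0.0451]
tool_rot: [0.0, 0.995, -0.102, 0.0]
contact_force: [0.7, 0.8, -0.1]
gripper_width: 0.109
grasp_force: 0.0
```

{"name": "step_arm", "arguments": {
  "increments": [
    [[-0.81,0,0,0,0,0,0],[-0.81,0,0,0,0,0,0]]
  ]
}}

```text
t: 11.67
eef_pos: [0.4726, -0.1384, 0.0451]
tool_rot: [-0.0, 0.995, -0.102, 0.0]
contact_force: [-0.3, -0.0, 1.4]
gripper_width: 0.097
grasp_force: 1.4
```

{"name": "step_arm", "arguments": {
  "increments": [
    [[-0.825,0,0,0,0,0,0],[-0.825,0,0,0,0,0,0]]
  ]
}}

```text
t: 11.83
eef_pos: [0.4726, -0.1382, 0.0451]
tool_rot: [-0.0, 0.995, -0.102, 0.0]
contact_force: [0.4, 1.2, 2.1]
gripper_width: 0.091
grasp_force: 11.3
```

{"name": "step_arm", "arguments": {
  "increments": [
    [[-0.816,0,0,0,0,0,0],[-0.816,0,0,0,0,0,0]]
  ]
}}

```text
t: 12.0
eef_pos: [0.4726, -0.1383, 0.0451]
tool_rot: [-0.0, 0.995, -0.102, 0.0]
contact_force: [-0.4, 1.4, 3.6]
gripper_width: 0.092
grasp_force: 6.3
```

{"name": "step_arm", "arguments": {
  "increments": [
    [[-0.816,0,0,0,0,0,0],[-0.816,0,0,0,0,0,0]]
  ]
}}

```text
t: 12.17
eef_pos: [0.4726, -0.1384, 0.0451]
tool_rot: [-0.0, 0.995, -0.102, 0.0]
contact_force: [0.1, 0.9, 3.5]
gripper_width: 0.09
grasp_force: 6.5
```

{"name": "step_arm", "arguments": {
  "increments": [
    [[-0.816,0,0,-3,0,0,0],[-0.816,0,0,-8,0,0,0],[-0.816,0,0,-15,0,0,0],[-0.816,0,0,-25,0,0,0],[-0.816,0,0,-35,0,0,0],[-0.816,0,0,-45,0,0,0],[-0.816,0,0,-45,0,0,0]]
  ]
}}

```text
t: 12.75
eef_pos: [0.474, -0.1388, 0.0924]
tool_rot: [0.0, 0.995, -0.102, 0.002]
contact_force: [0.3, 0.3, -1.8]
gripper_width: 0.092
grasp_force: 4.3
```

{"name": "step_arm", "arguments": {
  "increments": [
    [[-0.816,0,0,-15,0,0,0],[-0.816,0,0,-30,0,0,0],[-0.816,0,0,-45,0,0,0],[-0.816,0,0,-60,0,0,0],[-0.816,0,0,-70,0,0,0],[-0.816,0,0,-75,0,0,0],[-0.816,0,0,-75,0,0,0]]
  ]
}}

```text
t: 13.33
eef_pos: [0.473, -0.1386, 0.1659]
tool_rot: [0.0, 0.995, -0.102, 0.001]
contact_force: [1.0, 0.4, -2.3]
gripper_width: 0.093
grasp_force: 4.2
```

```bash
python3 - <<'E'
from h import *
st();print(plan([.6521,-.0093,.165],-.052))
snap("wrist","w8"); c=load("w8");h=cv2.cvtColor(c["image"],cv2.COLOR_RGB2HSV)
m=((h[...,0]>5)&(h[...,0]<18)&(h[...,1]>180)&(h[...,2]>110)).astype('u1')
k,l,s,ce=cv2.connectedComponentsWithStats(m)
for i in range(1,k):
  if s[i,4]>60: print(s[i],ce[i].round(1))
for z in(.208,): 
  p,R=tool(); print(proj(c,[[*(p+R.apply([d,0,0]))[:2],z] for d in(-.038,0,.042)]))
E
```

```text
t 13.33 p [ 0.473  -0.1386  0.1659] F [ 1.   0.4 -2.3] w 0.093 gf 4.2 q [ 0.32  0.23 -0.18  2.01  0.05  0.9  -1.67]
(array([ 149.1, -162.9,    1.2]), array([ 0.01, -0.12, -8.73]))
[510 129  56  34 742] [536.3 143.2]
[525 139  44  47 681] [546.7 163.2]
[460 150  22  83 641] [471.  190.3]
[413 154  18  82 669] [421.1 193.4]
[[323.45432003 326.05461894]
 [323.49064701 267.11097253]
 [323.53560222 189.21080076]]
```

```bash
cat >> h.py <<'E'
def strip(c,u0=290,u1=360):
    h=cv2.cvtColor(c["image"],cv2.COLOR_RGB2HSV)
    m=(h[...,0]>3)&(h[...,0]<20)&(h[...,1]>150)&(h[...,2]>50)
    for v in range(160,340,10):
        u=np.where(m[v,u0:u1])[0]
        if len(u): print(v,u.min()+u0,u.max()+u0,len(u),end=" | ")
    print()
E
python3 - <<'E'
from h import *
c=load("w8");strip(c)
E
```

```text
190 315 330 16 | 200 315 330 16 | 210 315 330 16 | 220 315 330 16 | 230 315 330 16 | 240 315 331 17 | 250 315 330 16 | 260 315 330 16 | 270 315 330 16 | 280 315 330 16 | 290 315 330 16 | 300 315 330 16 | 310 316 329 14 | 320 316 329 14 |
```

{"name": "step_arm", "arguments": {
  "increments": [
    [[-0.816,9,-10,0,0,0,0],[-0.816,28,-31,0,0,0,-1],[-0.816,50,-55,0,0,0,-3],[-0.816,75,-82,0,0,0,-5],[-0.816,100,-109,0,0,0,-7],[-0.816,123,-134,0,0,0,-8],[-0.816,140,-153,0,0,0,-8.7],[-0.816,149,-163,0,0,0,-8.7],[-0.816,149,-163,0,0,0,-8.7],[-0.816,149,-163,0,0,0,-8.7]]
  ]
}}

```text
t: 14.22
eef_pos: [0.6511, -0.0077, 0.1632]
tool_rot: [-0.0, 1.0, -0.025, -0.001]
contact_force: [-0.4, -0.0, -1.5]
gripper_width: 0.091
grasp_force: 4.2
```

```bash
python3 - <<'E'
from h import *
snap("wrist","w9"); c=load("w9"); strip(c)
st();print(plan([.6521,-.0093,.072],-.052))
E
```

```text
190 315 330 16 | 200 315 330 16 | 210 315 330 16 | 220 316 330 15 | 230 316 330 15 | 240 314 331 18 | 250 315 331 17 | 260 315 330 16 | 270 315 330 16 | 280 315 330 16 | 290 315 330 16 | 300 316 329 14 | 310 317 329 13 | 320 317 328 12 | 
t 14.27 p [ 0.6505 -0.0091  0.1635] F [ 0.6 -0.3 -2.2] w 0.092 gf 4.2 q [ 0.09  0.49 -0.24  1.64  0.13  1.03 -1.81]
(array([ 1.8,  0.1, 91.5]), array([ 0.03,  0.14, -0.03]))
```

{"name": "step_arm", "arguments": {
  "increments": [
    [[-0.816,1.5,0,10,0,0,0],[-0.816,1.5,0,25,0,0,0],[-0.816,1.5,0,40,0,0,0],[-0.816,1.5,0,52,0,0,0],[-0.816,1.5,0,60,0,0,0],[-0.816,1.5,0,66,0,0,0],[-0.816,1.5,0,72,0,0,0],[-0.816,1.5,0,76,0,0,0],[-0.816,1.5,0,76,0,0,0],[-0.816,1.5,0,76,0,0,0]]
  ]
}}

```text
t: 15.1
eef_pos: [0.653, -0.0091, 0.0891]
tool_rot: [-0.0, 1.0, -0.026, 0.0]
contact_force: [1.0, 0.9, -1.7]
gripper_width: 0.095
grasp_force: 4.2
```

{"name": "step_arm", "arguments": {
  "increments": [
    [[-0.816,0,0,4,0,0,0],[-0.816,0,0,8,0,0,0],[-0.816,0,0,12,0,0,0],[-0.816,0,0,14,0,0,0],[-0.816,0,0,14,0,0,0]]
  ]
}}

```text
t: 15.52
eef_pos: [0.6523, -0.0092, 0.0741]
tool_rot: [0.0, 1.0, -0.026, -0.001]
contact_force: [0.2, 0.1, -1.5]
gripper_width: 0.092
grasp_force: 4.2
```

{"name": "step_arm", "arguments": {
  "increments": [
    [[-0.816,0,0,1.5,0,0,0],[-0.816,0,0,3,0,0,0],[-0.816,0,0,4.5,0,0,0],[-0.816,0,0,5.5,0,0,0],[-0.816,0,0,5.5,0,0,0]]
  ]
}}

```text
t: 15.93
eef_pos: [0.6527, -0.0091, 0.0692]
tool_rot: [0.0, 1.0, -0.026, -0.0]
contact_force: [0.2, 0.1, -0.7]
gripper_width: 0.095
grasp_force: 4.2
```

{"name": "step_arm", "arguments": {
  "increments": [
    [[-0.816,0,0,0.7,0,0,0],[-0.816,0,0,0.7,0,0,0]]
  ]
}}

```text
t: 16.1
eef_pos: [0.6528, -0.0091, 0.0687]
tool_rot: [-0.0, 1.0, -0.026, 0.0]
contact_force: [0.9, 0.6, -1.6]
gripper_width: 0.091
grasp_force: 4.2
```

{"name": "step_arm", "arguments": {
  "increments": [
    [[-0.816,0,0,0.7,0,0,0],[-0.816,0,0,0.7,0,0,0]]
  ]
}}

```text
t: 16.27
eef_pos: [0.6528, -0.0091, 0.0679]
tool_rot: [0.0, 1.0, -0.026, -0.0]
contact_force: [0.1, 0.2, -2.0]
gripper_width: 0.095
grasp_force: 4.2
```

{"name": "step_arm", "arguments": {
  "increments": [
    [[-0.816,0,0,0.7,0,0,0],[-0.816,0,0,0.7,0,0,0],[-0.816,0,0,0.7,0,0,0]]
  ]
}}

```text
t: 16.52
eef_pos: [0.6528, -0.0091, 0.0673]
tool_rot: [0.0, 1.0, -0.026, -0.0]
contact_force: [-0.4, 0.4, -1.4]
gripper_width: 0.093
grasp_force: 4.2
```

{"name": "step_arm", "arguments": {
  "increments": [
    [[-0.816,0,0,0.6,0,0,0],[-0.816,0,0,0.6,0,0,0],[-0.816,0,0,0.6,0,0,0]]
  ]
}}

```text
t: 16.77
eef_pos: [0.653, -0.0091, 0.0668]
tool_rot: [-0.0, 1.0, -0.026, 0.0]
contact_force: [-0.3, 0.4, -0.5]
gripper_width: 0.094
grasp_force: 4.4
```

{"name": "step_arm", "arguments": {
  "increments": [
    [[-0.816,0,0,0.4,0,0,0],[-0.816,0,0,0.4,0,0,0],[-0.79,0,0,0.4,0,0,0],[-0.7,0,0,0.4,0,0,0],[-0.5,0,0,0.4,0,0,0],[-0.4,0,0,0.4,0,0,0],[-0.4,0,0,0.4,0,0,0]]
  ]
}}

```text
t: 17.35
eef_pos: [0.6528, -0.0091, 0.0662]
tool_rot: [0.0, 1.0, -0.026, -0.0]
contact_force: [-0.5, -0.3, 0.3]
gripper_width: 0.299
grasp_force: 0.0
```

{"name": "step_arm", "arguments": {
  "increments": [
    [[-0.4,0,0,-15,0,0,0],[-0.4,0,0,-35,0,0,0],[-0.4,0,0,-65,0,0,0],[-0.4,0,0,-95,0,0,0],[-0.4,0,0,-100,0,0,0],[-0.4,0,0,-100,0,0,0]]
  ]
}}

```text
t: 17.85
eef_pos: [0.6547, -0.009, 0.1693]
tool_rot: [-0.0, 1.0, -0.026, 0.003]
contact_force: [0.7, -0.7, -0.5]
gripper_width: 0.301
grasp_force: 0.0
```

```bash
python3 - <<'E'
from h import *
snap("wrist","w10",scale=1.25); c=load("w10"); strip(c)
print(proj(c,[[.6521+d,-.0093-d*.052,.11] for d in(-.04,.04)]))
st();print(plan([.4647,-.183,.165],-.205))
E
```

```text
160 319 327 9 | 170 319 327 9 | 180 319 327 9 | 190 319 327 9 | 200 319 327 9 | 210 320 327 8 | 220 319 327 9 | 230 320 326 7 | 240 320 326 7 | 
[[323.73876028 246.2677932 ]
 [323.74266188 158.05164345]]
t 17.9 p [ 0.6533 -0.0091  0.1671] F [ 0.  -0.5 -1.1] w 0.299 gf 0.0 q [ 0.09  0.49 -0.24  1.64  0.13  1.03 -1.81]
(array([-179.2,  183.6,    1.7]), array([-0.01, -0.1 ,  8.73]))
```

{"name": "step_arm", "arguments": {
  "increments": [
    [[-0.4,-30,31,0,0,0,2],[-0.4,-60,62,0,0,0,5],[-0.4,-90,93,0,0,0,8.7],[-0.4,-120,123,0,0,0,8.7],[-0.4,-150,153,0,0,0,8.7],[-0.4,-170,175,0,0,0,8.7],[-0.4,-179,184,2,0,0,8.7],[-0.4,-179,184,2,0,0,8.7],[-0.4,-179,184,2,0,0,8.7],[-0.4,-179,184,2,0,0,8.7]]
  ]
}}

```text
t: 18.73
eef_pos: [0.4652, -0.1821, 0.1637]
tool_rot: [-0.0, 0.995, -0.101, -0.0]
contact_force: [0.2, 0.2, 0.0]
gripper_width: 0.302
grasp_force: 0.0
```

```bash
python3 - <<'E'
from h import *
snap("wrist","w11"); c=load("w11"); strip(c,280,370)
print(proj(c,[[.4647+d*.979,-.183-d*.2036,.088] for d in(-.04,.04)]))
st();print(plan([.4647,-.183,.045],-.205))
E
```

```text
160 320 327 8 | 170 320 327 8 | 180 320 327 8 | 190 320 369 9 | 200 320 369 9 | 210 320 369 10 | 220 320 369 11 | 230 320 369 12 | 
[[324.12038819 235.2115599 ]
 [324.45113655 151.48879782]]
t 18.78 p [ 0.4655 -0.1819  0.1639] F [-0.4 -0.   0.7] w 0.3 gf 0.0 q [ 0.39  0.24 -0.17  2.    0.05  0.9  -1.57]
(array([ -0.5,   1.3, 118.9]), array([-0.05,  0.01,  0.18]))
```

{"name": "step_arm", "arguments": {
  "increments": [
    [[-0.4,0,0.7,30,0,0,0],[-0.4,0,0.7,60,0,0,0],[-0.4,0,0.7,85,0,0,0],[-0.4,0,0.7,105,0,0,0],[-0.4,0,0.7,119,0,0,0],[-0.4,0,0.7,119,0,0,0],[-0.7,0,0.7,119,0,0,0],[-0.77,0,0.7,119,0,0,0],[-0.77,0,0.7,119,0,0,0],[-0.77,0,0.7,119,0,0,0]]
  ]
}}

```text
t: 19.62
eef_pos: [0.4653, -0.1842, 0.0464]
tool_rot: [0.0, 0.995, -0.102, 0.001]
contact_force: [-0.6, -0.5, 0.3]
gripper_width: 0.119
grasp_force: 0.0
```

{"name": "step_arm", "arguments": {
  "increments": [
    [[-0.79,0,0,0,0,0,0],[-0.79,0,0,0,0,0,0],[-0.8,0,0,0,0,0,0],[-0.8,0,0,0,0,0,0],[-0.807,0,0,0,0,0,0],[-0.807,0,0,0,0,0,0]]
  ]
}}

```text
t: 20.12
eef_pos: [0.4644, -0.1842, 0.0454]
tool_rot: [-0.0, 0.995, -0.102, 0.0]
contact_force: [-0.2, 0.1, 0.1]
gripper_width: 0.099
grasp_force: 0.7
```

{"name": "step_arm", "arguments": {
  "increments": [
    [[-0.812,0,0,0,0,0,0],[-0.812,0,0,0,0,0,0],[-0.812,0,0,0,0,0,0]]
  ]
}}

```text
t: 20.37
eef_pos: [0.4644, -0.1841, 0.0454]
tool_rot: [-0.0, 0.995, -0.102, 0.0]
contact_force: [0.3, 1.0, 3.2]
gripper_width: 0.091
grasp_force: 3.2
```

{"name": "step_arm", "arguments": {
  "increments": [
    [[-0.816,0,0,0,0,0,0],[-0.816,0,0,-3,0,0,0],[-0.816,0,0,-8,0,0,0],[-0.816,0,0,-16,0,0,0],[-0.816,0,0,-30,0,0,0],[-0.816,0,0,-50,0,0,0],[-0.816,0,0,-75,0,0,0],[-0.816,0,0,-100,0,0,0],[-0.816,0,0,-115,0,0,0],[-0.816,0,0,-120,0,0,0]]
  ]
}}

```text
t: 21.2
eef_pos: [0.4658, -0.1847, 0.1686]
tool_rot: [0.001, 0.995, -0.102, 0.002]
contact_force: [0.3, -0.0, -0.8]
gripper_width: 0.097
grasp_force: 2.9
```

{"name": "step_arm", "arguments": {
  "increments": [
    [[-0.816,9,-10,0,0,0,0],[-0.816,29,-31,0,0,0,-1],[-0.816,52,-55,0,0,0,-3],[-0.816,78,-82,0,0,0,-5],[-0.816,104,-110,0,0,0,-7],[-0.816,127,-135,0,0,0,-8],[-0.816,145,-154,0,0,0,-8.7],[-0.816,155,-164,0,0,0,-8.7],[-0.816,155,-164,0,0,0,-8.7],[-0.816,155,-164,0,0,0,-8.7]]
  ]
}}

```text
t: 22.03
eef_pos: [0.649, -0.0535, 0.1633]
tool_rot: [-0.0, 1.0, -0.025, -0.001]
contact_force: [-1.1, -1.0, -2.1]
gripper_width: 0.096
grasp_force: 2.8
```

```bash
python3 - <<'E'
from h import *
snap("wrist","w12"); c=load("w12"); strip(c)
st();print(plan([.6497,-.0552,.0674],-.052))
E
```

```text
200 315 330 16 | 210 315 330 16 | 220 315 330 16 | 230 316 330 15 | 240 314 346 19 | 250 315 330 16 | 260 315 330 16 | 270 315 330 16 | 280 315 330 16 | 290 315 330 16 | 300 317 330 14 | 310 317 328 12 | 320 317 328 12 | 
t 22.08 p [ 0.6483 -0.0549  0.1637] F [ 0.1 -1.7 -1.4] w 0.089 gf 2.8 q [ 0.15  0.49 -0.23  1.64  0.12  1.03 -1.74]
(array([ 1.7,  0.2, 96.2]), array([ 0.02,  0.17, -0.02]))
```

{"name": "step_arm", "arguments": {
  "increments": [
    [[-0.818,1.5,0,10,0,0,0],[-0.818,1.5,0,27,0,0,0],[-0.818,1.5,0,44,0,0,0],[-0.818,1.5,0,57,0,0,0],[-0.818,1.5,0,66,0,0,0],[-0.818,1.5,0,72,0,0,0],[-0.818,1.5,0,78,0,0,0],[-0.818,1.5,0,83,0,0,0],[-0.818,1.5,0,87,0,0,0],[-0.818,1.5,0,89,0,0,0]]
  ]
}}

```text
t: 22.92
eef_pos: [0.6509, -0.0551, 0.0761]
tool_rot: [0.0, 1.0, -0.026, 0.0]
contact_force: [0.5, 0.1, -1.5]
gripper_width: 0.097
grasp_force: 4.5
```

{"name": "step_arm", "arguments": {
  "increments": [
    [[-0.818,0,0,1,0,0,0],[-0.818,0,0,2,0,0,0],[-0.818,0,0,3,0,0,0],[-0.818,0,0,4,0,0,0],[-0.818,0,0,5,0,0,0],[-0.818,0,0,5,0,0,0],[-0.818,0,0,5,0,0,0]]
  ]
}}

```text
t: 23.5
eef_pos: [0.6508, -0.0551, 0.0713]
tool_rot: [0.0, 1.0, -0.026, 0.0]
contact_force: [0.7, 0.1, -1.0]
gripper_width: 0.094
grasp_force: 4.5
```

{"name": "step_arm", "arguments": {
  "increments": [
    [[-0.818,0,0,0.7,0,0,0],[-0.818,0,0,0.7,0,0,0],[-0.818,0,0,0.7,0,0,0]]
  ]
}}

```text
t: 23.75
eef_pos: [0.6508, -0.0551, 0.0706]
tool_rot: [-0.0, 1.0, -0.026, -0.0]
contact_force: [0.3, -0.8, -0.6]
gripper_width: 0.091
grasp_force: 4.6
```

{"name": "step_arm", "arguments": {
  "increments": [
    [[-0.818,0,0,0.6,0,0,0],[-0.818,0,0,1.2,0,0,0],[-0.818,0,0,1.8,0,0,0],[-0.818,0,0,2.4,0,0,0],[-0.818,0,0,2.4,0,0,0]]
  ]
}}

```text
t: 24.17
eef_pos: [0.651, -0.0551, 0.0683]
tool_rot: [0.0, 1.0, -0.026, 0.0]
contact_force: [-0.5, -0.7, -0.1]
gripper_width: 0.092
grasp_force: 4.7
```

{"name": "step_arm", "arguments": {
  "increments": [
    [[-0.818,0,0,0.5,0,0,0],[-0.818,0,0,0.9,0,0,0],[-0.818,0,0,0.9,0,0,0]]
  ]
}}

```text
t: 24.42
eef_pos: [0.6513, -0.0552, 0.0676]
tool_rot: [0.0, 1.0, -0.026, 0.0]
contact_force: [-0.3, 0.3, 1.4]
gripper_width: 0.096
grasp_force: 4.9
```

{"name": "step_arm", "arguments": {
  "increments": [
    [[-0.818,0,0,0.5,0,0,0],[-0.818,0,0,0.5,0,0,0],[-0.818,0,0,0.5,0,0,0]]
  ]
}}

```text
t: 24.67
eef_pos: [0.6513, -0.0551, 0.0674]
tool_rot: [0.0, 1.0, -0.026, 0.001]
contact_force: [0.3, 0.4, 5.4]
gripper_width: 0.09
grasp_force: 5.4
```

{"name": "step_arm", "arguments": {
  "increments": [
    [[-0.8,0,0,0,0,0,0],[-0.7,0,0,0,0,0,0],[-0.5,0,0,0,0,0,0],[-0.4,0,0,0,0,0,0],[-0.4,0,0,0,0,0,0],[-0.4,0,0,-15,0,0,0],[-0.4,0,0,-35,0,0,0],[-0.4,0,0,-65,0,0,0],[-0.4,0,0,-95,0,0,0],[-0.4,0,0,-98,0,0,0]]
  ]
}}

```text
t: 25.5
eef_pos: [0.6542, -0.055, 0.1708]
tool_rot: [-0.0, 1.0, -0.026, 0.004]
contact_force: [1.9, 0.1, 0.8]
gripper_width: 0.301
grasp_force: 0.0
```

```bash
python3 - <<'E'
from h import *
snap("wrist","w13"); c=load("w13"); strip(c,280,370)
print(proj(c,[[.6505+d,-.0552-d*.052,.11] for d in(-.04,.04)]))
st();print(plan([.4553,-.228,.165],-.205))
E
```

```text
160 320 327 8 | 170 320 327 8 | 180 320 327 8 | 190 320 327 8 | 200 320 327 8 | 210 320 327 8 | 220 319 327 9 | 230 320 326 7 | 240 320 327 8 | 250 337 337 1 | 260 337 338 2 | 
[[323.65234716 246.85310939]
 [323.64068196 159.3173891 ]]
t 25.55 p [ 0.6535 -0.055   0.1691] F [ 0.  -0.8  0.6] w 0.3 gf 0.0 q [ 0.15  0.48 -0.23  1.63  0.12  1.03 -1.74]
(array([-188.8,  183.2,    2.6]), array([-0.05, -0.41,  8.73]))
```

{"name": "step_arm", "arguments": {
  "increments": [
    [[-0.4,-30,30,0,0,0,2],[-0.4,-60,60,0,0,0,5],[-0.4,-90,90,0,0,0,8.7],[-0.4,-120,118,0,0,0,8.7],[-0.4,-150,147,0,0,0,8.7],[-0.4,-175,172,0,0,0,8.7],[-0.4,-187,183,0,0,0,8.7],[-0.4,-187,183,0,0,0,8.7],[-0.4,-187,183,0,0,0,8.7],[-0.4,-187,183,0,0,0,8.7]]
  ]
}}

```text
t: 26.38
eef_pos: [0.4551, -0.227, 0.1643]
tool_rot: [-0.0, 0.995, -0.101, -0.0]
contact_force: [-0.1, 0.6, -0.3]
gripper_width: 0.3
grasp_force: 0.0
```

```bash
python3 - <<'E'
from h import *
snap("wrist","w14"); c=load("w14"); strip(c,280,360)
print(proj(c,[[.4553+d*.979,-.228-d*.2036,.088] for d in(-.04,.04)]))
st();print(plan([.4553,-.228,.045],-.205))
E
```

```text
160 320 328 9 | 170 320 327 8 | 180 320 327 8 | 190 320 327 8 | 200 320 327 8 | 210 320 327 8 | 220 320 326 7 | 230 319 326 8 | 
[[324.10947395 234.29294211]
 [324.39068703 150.6144006 ]]
t 26.43 p [ 0.4555 -0.2267  0.1644] F [-0.1  0.  -0.2] w 0.302 gf 0.0 q [ 0.47  0.26 -0.15  1.98  0.05  0.91 -1.48]
(array([1.000e-01, 1.300e+00, 1.194e+02]), array([-0.04,  0.  ,  0.16]))
```

{"name": "step_arm", "arguments": {
  "increments": [
    [[-0.4,0,0.5,30,0,0,0],[-0.4,0,0.5,60,0,0,0],[-0.4,0,0.5,85,0,0,0],[-0.4,0,0.5,105,0,0,0],[-0.4,0,0.5,119,0,0,0],[-0.4,0,0.5,119,0,0,0],[-0.7,0,0.5,119,0,0,0],[-0.77,0,0.5,119,0,0,0],[-0.77,0,0.5,119,0,0,0],[-0.77,0,0.5,119,0,0,0]]
  ]
}}

```text
t: 27.27
eef_pos: [0.4554, -0.2287, 0.0469]
tool_rot: [0.0, 0.995, -0.102, 0.001]
contact_force: [1.0, -0.8, 0.1]
gripper_width: 0.114
grasp_force: 0.0
```

{"name": "step_arm", "arguments": {
  "increments": [
    [[-0.79,0,0,0,0,0,0],[-0.79,0,0,0,0,0,0],[-0.8,0,0,0,0,0,0],[-0.8,0,0,0,0,0,0],[-0.807,0,0,0,0,0,0],[-0.807,0,0,0,0,0,0],[-0.812,0,0,0,0,0,0],[-0.812,0,0,0,0,0,0]]
  ]
}}

```text
t: 27.93
eef_pos: [0.4545, -0.2285, 0.0459]
tool_rot: [-0.0, 0.995, -0.102, 0.0]
contact_force: [0.0, 0.9, 1.9]
gripper_width: 0.089
grasp_force: 2.5
```

{"name": "step_arm", "arguments": {
  "increments": [
    [[-0.817,0,0,0,0,0,0],[-0.817,0,0,0,0,0,0],[-0.817,0,0,0,0,0,0]]
  ]
}}

```text
t: 28.18
eef_pos: [0.4546, -0.2284, 0.0459]
tool_rot: [-0.0, 0.995, -0.102, 0.0]
contact_force: [0.3, 0.2, 2.6]
gripper_width: 0.099
grasp_force: 5.2
```

{"name": "step_arm", "arguments": {
  "increments": [
    [[-0.818,0,0,0,0,0,0],[-0.818,0,0,-3,0,0,0],[-0.818,0,0,-8,0,0,0],[-0.818,0,0,-16,0,0,0],[-0.818,0,0,-30,0,0,0],[-0.818,0,0,-50,0,0,0],[-0.818,0,0,-75,0,0,0],[-0.818,0,0,-100,0,0,0],[-0.818,0,0,-115,0,0,0],[-0.818,0,0,-120,0,0,0]]
  ]
}}

```text
t: 29.02
eef_pos: [0.4559, -0.2293, 0.1691]
tool_rot: [0.001, 0.995, -0.102, 0.002]
contact_force: [1.1, 0.3, -1.2]
gripper_width: 0.093
grasp_force: 4.6
```

{"name": "step_arm", "arguments": {
  "increments": [
    [[-0.818,10,-10,0,0,0,0],[-0.818,31,-31,0,0,0,-1],[-0.818,55,-55,0,0,0,-3],[-0.818,82,-82,0,0,0,-5],[-0.818,109,-110,0,0,0,-7],[-0.818,134,-135,0,0,0,-8],[-0.818,153,-154,0,0,0,-8.7],[-0.818,163,-164,0,0,0,-8.7],[-0.818,163,-164,0,0,0,-8.7],[-0.818,163,-164,0,0,0,-8.7]]
  ]
}}

```text
t: 29.85
eef_pos: [0.6468, -0.1004, 0.1646]
tool_rot: [-0.0, 1.0, -0.026, -0.001]
contact_force: [0.2, -0.7, -1.3]
gripper_width: 0.094
grasp_force: 4.6
```

```bash
python3 - <<'E'
from h import *
snap("wrist","w15"); c=load("w15"); strip(c)
st();print(plan([.6473,-.1012,.0679],-.052))
E
```

```text
200 315 330 16 | 210 315 330 16 | 220 315 330 16 | 230 316 330 15 | 240 314 331 18 | 250 315 330 16 | 260 315 330 16 | 270 315 330 16 | 280 315 330 16 | 290 315 330 16 | 300 316 330 15 | 310 317 329 13 | 320 317 329 13 | 
t 29.9 p [ 0.6461 -0.1017  0.1649] F [-0.3 -0.4 -1.5] w 0.088 gf 4.6 q [ 0.22  0.49 -0.22  1.63  0.12  1.03 -1.66]
(array([ 1.3, -0.6, 97. ]), array([ 0.04,  0.13, -0.05]))
```

{"name": "step_arm", "arguments": {
  "increments": [
    [[-0.818,0.5,0,10,0,0,0],[-0.818,0.5,0,27,0,0,0],[-0.818,0.5,0,44,0,0,0],[-0.818,0.5,0,57,0,0,0],[-0.818,0.5,0,66,0,0,0],[-0.818,0.5,0,72,0,0,0],[-0.818,0.5,0,78,0,0,0],[-0.818,0.5,0,83,0,0,0],[-0.818,0.5,0,87,0,0,0],[-0.818,0.5,0,89,0,0,0]]
  ]
}}

```text
t: 30.73
eef_pos: [0.6479, -0.101, 0.0766]
tool_rot: [0.0, 1.0, -0.026, 0.0]
contact_force: [0.2, -0.0, -2.2]
gripper_width: 0.09
grasp_force: 4.6
```

{"name": "step_arm", "arguments": {
  "increments": [
    [[-0.818,0,0,1,0,0,0],[-0.818,0,0,2,0,0,0],[-0.818,0,0,3,0,0,0],[-0.818,0,0,4,0,0,0],[-0.818,0,0,5,0,0,0],[-0.818,0,0,6,0,0,0],[-0.818,0,0,7,0,0,0],[-0.818,0,0,7,0,0,0]]
  ]
}}

```text
t: 31.4
eef_pos: [0.6476, -0.101, 0.0696]
tool_rot: [-0.0, 1.0, -0.026, -0.0]
contact_force: [-0.1, -0.3, -1.2]
gripper_width: 0.091
grasp_force: 4.6
```

{"name": "step_arm", "arguments": {
  "increments": [
    [[-0.818,0,0,0.5,0,0,0],[-0.818,0,0,0.5,0,0,0],[-0.818,0,0,0.5,0,0,0]]
  ]
}}

```text
t: 31.65
eef_pos: [0.6478, -0.101, 0.0693]
tool_rot: [0.0, 1.0, -0.026, 0.0]
contact_force: [0.0, -0.5, -1.0]
gripper_width: 0.091
grasp_force: 4.6
```

{"name": "step_arm", "arguments": {
  "increments": [
    [[-0.818,0,0,0.5,0,0,0],[-0.818,0,0,0.9,0,0,0],[-0.818,0,0,0.9,0,0,0]]
  ]
}}

```text
t: 31.9
eef_pos: [0.6477, -0.101, 0.0683]
tool_rot: [0.0, 1.0, -0.026, -0.0]
contact_force: [-1.3, 0.2, -1.5]
gripper_width: 0.092
grasp_force: 4.6
```

{"name": "step_arm", "arguments": {
  "increments": [
    [[-0.818,0,0,0.5,0,0,0],[-0.818,0,0,0.5,0,0,0],[-0.818,0,0,0.5,0,0,0]]
  ]
}}

```text
t: 32.15
eef_pos: [0.6479, -0.1011, 0.068]
tool_rot: [0.0, 1.0, -0.026, 0.0]
contact_force: [-0.4, -0.1, -0.7]
gripper_width: 0.093
grasp_force: 4.6
```

{"name": "step_arm", "arguments": {
  "increments": [
    [[-0.818,0,0,0.4,0,0,0],[-0.818,0,0,0.4,0,0,0],[-0.818,0,0,0.4,0,0,0]]
  ]
}}

```text
t: 32.4
eef_pos: [0.648, -0.101, 0.0677]
tool_rot: [-0.0, 1.0, -0.026, 0.0]
contact_force: [-0.1, 0.1, 0.2]
gripper_width: 0.092
grasp_force: 4.8
```

{"name": "step_arm", "arguments": {
  "increments": [
    [[-0.8,0,0,0.3,0,0,0],[-0.7,0,0,0.3,0,0,0],[-0.5,0,0,0,0,0,0],[-0.4,0,0,0,0,0,0],[-0.4,0,0,0,0,0,0],[-0.4,0,0,-15,0,0,0],[-0.4,0,0,-35,0,0,0],[-0.4,0,0,-65,0,0,0],[-0.4,0,0,-95,0,0,0],[-0.4,0,0,-98,0,0,0]]
  ]
}}

```text
t: 33.23
eef_pos: [0.6513, -0.1012, 0.1717]
tool_rot: [0.0, 1.0, -0.026, 0.005]
contact_force: [0.5, -0.1, 1.0]
gripper_width: 0.303
grasp_force: 0.0
```

{"name": "step_arm", "arguments": {
  "increments": [
    [[-0.4,-30,30,0,0,0,2],[-0.4,-60,60,0,0,0,5],[-0.4,-90,90,0,0,0,8.7],[-0.4,-120,118,0,0,0,8.7],[-0.4,-150,147,0,0,0,8.7],[-0.4,-180,172,0,0,0,8.7],[-0.4,-193,182,0,0,0,8.7],[-0.4,-193,182,0,0,0,8.7],[-0.4,-193,182,0,0,0,8.7],[-0.4,-193,182,0,0,0,8.7]]
  ]
}}

```text
t: 34.07
eef_pos: [0.4465, -0.2719, 0.1656]
tool_rot: [-0.0, 0.995, -0.101, 0.0]
contact_force: [0.4, 0.4, 0.1]
gripper_width: 0.299
grasp_force: 0.0
```

```bash
python3 - <<'E'
from h import *
snap("wrist","w16"); c=load("w16"); strip(c,280,360)
print(proj(c,[[.446+d*.979,-.2731-d*.2036,.088] for d in(-.04,.04)]))
st();print(plan([.446,-.2731,.045],-.205))
E
```

```text
160 321 328 8 | 170 321 328 8 | 180 321 327 7 | 190 320 327 8 | 200 320 327 8 | 210 320 327 8 | 220 320 327 8 | 230 320 327 8 | 
[[324.46285386 234.39858264]
 [324.77143411 151.18108289]]
t 34.12 p [ 0.4468 -0.2715  0.1656] F [0.6 0.2 1. ] w 0.299 gf 0.0 q [ 0.55  0.28 -0.14  1.95  0.05  0.92 -1.39]
(array([ -0.6,   1.8, 120.6]), array([-0.03, -0.05,  0.16]))
```

{"name": "step_arm", "arguments": {
  "increments": [
    [[-0.4,0,0.8,30,0,0,0],[-0.4,0,0.8,60,0,0,0],[-0.4,0,0.8,85,0,0,0],[-0.4,0,0.8,105,0,0,0],[-0.4,0,0.8,120,0,0,0],[-0.4,0,0.8,120,0,0,0],[-0.7,0,0.8,120,0,0,0],[-0.77,0,0.8,120,0,0,0],[-0.77,0,0.8,120,0,0,0],[-0.77,0,0.8,120,0,0,0]]
  ]
}}

```text
t: 34.95
eef_pos: [0.4464, -0.2737, 0.0467]
tool_rot: [0.0, 0.995, -0.102, 0.001]
contact_force: [-0.4, 0.2, 1.2]
gripper_width: 0.118
grasp_force: 0.0
```

{"name": "step_arm", "arguments": {
  "increments": [
    [[-0.79,0,0,0,0,0,0],[-0.79,0,0,0,0,0,0],[-0.8,0,0,0,0,0,0],[-0.8,0,0,0,0,0,0],[-0.807,0,0,0,0,0,0],[-0.807,0,0,0,0,0,0],[-0.812,0,0,0,0,0,0],[-0.812,0,0,0,0,0,0]]
  ]
}}

```text
t: 35.62
eef_pos: [0.4454, -0.2734, 0.0455]
tool_rot: [-0.0, 0.995, -0.102, -0.0]
contact_force: [-0.6, 0.1, -0.2]
gripper_width: 0.097
grasp_force: 1.6
```

{"name": "step_arm", "arguments": {
  "increments": [
    [[-0.817,0,0,0,0,0,0],[-0.817,0,0,0,0,0,0],[-0.817,0,0,0,0,0,0]]
  ]
}}

```text
t: 35.87
eef_pos: [0.4454, -0.2734, 0.0455]
tool_rot: [-0.0, 0.995, -0.102, 0.0]
contact_force: [-0.4, 0.5, 1.1]
gripper_width: 0.092
grasp_force: 4.6
```

{"name": "step_arm", "arguments": {
  "increments": [
    [[-0.818,0,0,0,0,0,0],[-0.818,0,0,-3,0,0,0],[-0.818,0,0,-8,0,0,0],[-0.818,0,0,-16,0,0,0],[-0.818,0,0,-30,0,0,0],[-0.818,0,0,-50,0,0,0],[-0.818,0,0,-75,0,0,0],[-0.818,0,0,-100,0,0,0],[-0.818,0,0,-115,0,0,0],[-0.818,0,0,-120,0,0,0]]
  ]
}}

```text
t: 36.7
eef_pos: [0.4469, -0.2743, 0.1689]
tool_rot: [0.001, 0.995, -0.102, 0.002]
contact_force: [1.0, -0.5, -1.4]
gripper_width: 0.09
grasp_force: 4.6
```

{"name": "step_arm", "arguments": {
  "increments": [
    [[-0.818,10,-10,0,0,0,0],[-0.818,32,-31,0,0,0,-1],[-0.818,57,-55,0,0,0,-3],[-0.818,85,-82,0,0,0,-5],[-0.818,113,-110,0,0,0,-7],[-0.818,139,-135,0,0,0,-8],[-0.818,159,-154,0,0,0,-8.7],[-0.818,169.5,-164,0,0,0,-8.7],[-0.818,169.5,-164,0,0,0,-8.7],[-0.818,169.5,-164,0,0,0,-8.7]]
  ]
}}

```text
t: 37.53
eef_pos: [0.6442, -0.1465, 0.1645]
tool_rot: [-0.0, 1.0, -0.026, -0.001]
contact_force: [-0.8, -0.8, -1.6]
gripper_width: 0.088
grasp_force: 4.6
```

```bash
python3 - <<'E'
from h import *
snap("wrist","w17"); c=load("w17"); strip(c)
st();print(plan([.6449,-.1471,.0675],-.052))
E
```

```text
190 316 329 14 | 200 316 329 14 | 210 316 329 14 | 220 316 330 15 | 230 316 329 14 | 240 315 331 17 | 250 315 330 16 | 260 315 330 16 | 270 315 330 16 | 280 315 330 16 | 290 315 330 16 | 300 315 330 16 | 310 315 330 16 | 320 316 329 14 | 330 315 330 16 | 
t 37.58 p [ 0.6435 -0.1479  0.1646] F [-0.2 -1.5 -1.8] w 0.091 gf 4.6 q [ 0.28  0.5  -0.21  1.62  0.12  1.04 -1.59]
(array([ 1.6, -0.9, 97.1]), array([ 0.03,  0.12, -0.05]))
```

```bash
python3 - <<'E'
from h import *
for n in("w9","w12","w15","w17"):
    h=cv2.cvtColor(load(n)["image"],cv2.COLOR_RGB2HSV)
    m=(h[...,0]>3)&(h[...,0]<20)&(h[...,1]>150)&(h[...,2]>50)
    col=np.where(m[150:350,322])[0]+150; w=[round(m[v-4:v+5,305:345].sum()/9,1) for v in(195,205,215,225,260,280,305,315,322)]
    print(n,col.min(),col.max(),w)
    c=load(n)
p,R=tool()
for pitch in(-4,-2,0,2,4):
    a=np.radians(pitch)
    X=[[d*np.cos(a),0,-(.0425)+ -d*np.sin(a)] for d in(-.04,.04)]
    q=proj(c,[p+R.apply(x) for x in X]); print(pitch,q[:,1].round(1), )
E
```

```text
w9 183 323 [np.float64(16.0), np.float64(16.0), np.float64(15.1), np.float64(15.0), np.float64(16.6), np.float64(16.0), np.float64(13.3), np.float64(12.0), np.float64(8.0)]
w12 191 327 [np.float64(15.0), np.float64(16.0), np.float64(16.0), np.float64(15.9), np.float64(16.1), np.float64(16.0), np.float64(12.6), np.float64(12.1), np.float64(12.0)]
w15 191 329 [np.float64(14.9), np.float64(16.0), np.float64(16.0), np.float64(15.7), np.float64(16.0), np.float64(16.0), np.float64(13.6), np.float64(13.0), np.float64(13.0)]
w17 187 339 [np.float64(14.1), np.float64(14.3), np.float64(14.0), np.float64(14.2), np.float64(16.0), np.float64(16.0), np.float64(16.0), np.float64(14.4), np.float64(14.3)]
-4 [333.6 192.6]
-2 [331.8 193.4]
0 [329.9 194.2]
2 [328.  195.2]
4 [326.1 196.3]
```

```bash
python3 - <<'E'
from h import *
c=load("w17");im=c["image"];print([tuple(int(a) for a in im[v,322]) for v in range(180,345,6)])
snap("side","d1"); c=load("d1"); p,R=tool()
q=proj(c,[p+R.apply(x) for x in([-.04,0,-.0425],[.04,0,-.0425],[-.04,0,.0375],[.04,0,.0375])]);print(q.round(1))
h=cv2.cvtColor(c["image"],cv2.COLOR_RGB2HSV);m=((h[...,0]>3)&(h[...,0]<20)&(h[...,1]>170)&(h[...,2]>60)).astype('u1')
k,l,s,ce=cv2.connectedComponentsWithStats(m)
for i in range(1,k):
  if s[i,4]>15: print(s[i],ce[i].round(1))
u,v=q.mean(0).astype(int);crop=c["image"][v-50:v+50,u-60:u+60]
cv2.imwrite("pics/d1a.png",cv2.resize(cv2.convertScaleAbs(crop,alpha=1.5),None,fx=6,fy=6,interpolation=cv2.INTER_CUBIC)[:,:,::-1]); print(u-60,v-50)
E
```

```text
[(118, 113, 107), (117, 84, 63), (123, 61, 12), (124, 58, 15), (123, 57, 5), (122, 60, 9), (124, 59, 10), (125, 58, 17), (124, 59, 11), (124, 58, 16), (123, 57, 9), (123, 58, 7), (125, 62, 18), (123, 57, 2), (123, 58, 16), (123, 59, 6), (120, 57, 5), (124, 59, 18), (123, 58, 11), (122, 56, 4), (123, 58, 11), (122, 55, 10), (121, 56, 6), (120, 56, 6), (118, 52, 0), (122, 57, 2), (118, 55, 3), (107, 103, 91)]
[[371.  191.1]
 [390.3 183.5]
 [368.7 212.4]
 [387.4 204.4]]
[371 187   9   4  25] [375.2 188.8]
[342 190  19   9  65] [351.2 194. ]
[350 196  19  10  68] [358.5 200.5]
[358 207   6   6  21] [360.7 209.5]
[414 246  22  18 274] [424.5 255.4]
[373 301  26  20 255] [386.  311.7]
319 147
```

View pics/d1a.png

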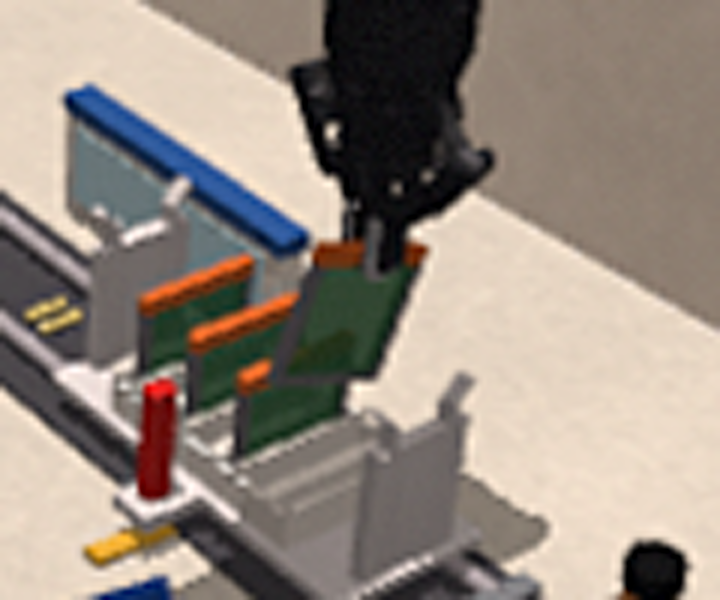

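The crop shows the held plate tilted in its own plane: top edge (318,245)-(425,248), bottom edge (272,380)-(378,378). I'll fit the tilt and correct it by turning the tool.

```bash
python3 - <<'E'
from h import *
from scipy.optimize import least_squares
c=load("d1");p,R=tool();w=load("w17")
uv=np.array([((u+.5)/6-.5+319,(v+.5)/6-.5+147) for u,v in[(316,250),(426,246),(274,380),(379,378)]])
def corners(x):
    a,dx,dz=x; Q=Ro.from_euler('y',a)
    return np.array([p+R.apply(Q.apply([sx,0,sz])+[dx,0,dz]) for sx,sz in[(-.04,-.04),(.04,-.04),(-.04,.04),(.04,.04)]])
def f(x):
    r=(proj(c,corners(x))-uv).ravel()
    ww=(proj(w,corners(x)[:2])[:,1]-[339,186])
    return np.r_[r,ww*.5]
s=least_squares(f,[0,0,0]);print(np.degrees(s.x[0]),s.x[1:],f(s.x).round(1)); X=corners(s.x);print(X.round(4),X.mean(0))
E
```

```text
-17.65709912748542 [-0.01020787 -0.00215253] [ 1.  -0.2  0.2 -0.3 -0.2  1.1 -0.2 -0.1  0.1  0.1]
[[ 0.6072 -0.1466  0.2173]
 [ 0.6832 -0.1508  0.1929]
 [ 0.5828 -0.1454  0.1412]
 [ 0.6589 -0.1495  0.1168]] [ 0.63301336 -0.14805963  0.16705138]
```

{"name": "step_arm", "arguments": {
  "increments": [
    [[-0.82,2,-0.3,0,0,3,0],[-0.82,5,-0.3,0,0,7,0],[-0.82,8,-0.3,0,0,11,0],[-0.82,10,-0.3,0,0,15,0],[-0.82,11.5,-0.3,0,0,17.7,0],[-0.82,11.5,-0.3,0,0,17.7,0],[-0.82,11.5,-0.3,0,0,17.7,0],[-0.82,11.5,-0.3,0,0,17.7,0]]
  ]
}}

```text
t: 38.3
eef_pos: [0.6561, -0.1484, 0.166]
tool_rot: [0.004, 0.988, -0.026, 0.154]
contact_force: [-0.5, 0.2, -1.7]
gripper_width: 0.089
grasp_force: 6.3
```

```bash
python3 - <<'E'
from h import *
st(); p,R=tool(); print(R.as_matrix().round(3))
snap("side","d2");c=load("d2")
C=p+R.apply([-.0102,0,-.00215]); print("plate centre",C)
e=np.array([.9986,-.052,0])
q=[C+e*sx+np.array([0,0,sz]) for sx,sz in[(-.04,.04),(.04,.04),(-.04,-.04),(.04,-.04)]]
print(proj(c,q).round(1))
h=cv2.cvtColor(c["image"],cv2.COLOR_RGB2HSV);m=((h[...,0]>3)&(h[...,0]<20)&(h[...,1]>150)&(h[...,2]>50))
ys,xs=np.where(m[150:215,330:420]);
for x in range(366,396,2): print(x,[int(y)+150 for y in ys[xs+330==x]],end=" ")
snap("wrist","w18");w=load("w18")
h=cv2.cvtColor(w["image"],cv2.COLOR_RGB2HSV);m=((h[...,0]>3)&(h[...,0]<20)&(h[...,1]>150)&(h[...,2]>50))
col=np.where(m[150:350,322])[0]+150;print("\n",col.min(),col.max(),proj(w,q[:2]))
crop=c["image"][147:247,319:439]
cv2.imwrite("pics/d2a.png",cv2.resize(cv2.convertScaleAbs(crop,alpha=1.5),None,fx=6,fy=6,interpolation=cv2.INTER_CUBIC)[:,:,::-1])
E
```

```text
t 38.3 p [ 0.6561 -0.1484  0.166 ] F [-0.5  0.2 -1.7] w 0.089 gf 6.3 q [ 0.33  0.37 -0.24  1.86  0.11  0.61 -1.58]
[[ 0.951 -0.054  0.303]
 [-0.051 -0.999 -0.017]
 [ 0.304  0.    -0.953]]
plate centre [ 0.64570395 -0.14789236  0.16495352]
[[371.4 191.5]
 [390.6 183.8]
 [369.1 212.7]
 [387.7 204.6]]
366 [196, 197, 198, 199, 206, 207, 208, 209] 368 [196, 197, 198, 199, 205, 206, 207, 208] 370 [] 372 [191, 192, 193, 194] 374 [190, 191, 192, 193] 376 [189, 190, 191, 192] 378 [188, 189, 190, 191, 192] 380 [] 382 [] 384 [] 386 [185, 186, 187] 388 [184, 185, 186, 187, 188] 390 [184, 185, 186, 187] 392 [] 394 [] 
 187 339 [[324.15247384 337.94147485]
 [323.90914391 184.87467243]]
```

{"name": "step_arm", "arguments": {
  "increments": [
    [[-0.82,-3.8,-0.6,9.5,0,0,0],[-0.82,-8.4,-0.6,23.8,0,0,0],[-0.82,-12.9,-0.6,38.1,0,0,0],[-0.82,-16.6,-0.6,49.6,0,0,0],[-0.82,-19,-0.6,57.2,0,0,0],[-0.82,-19,-0.6,57.2,0,0,0]]
  ]
}}

```text
t: 38.9
eef_pos: [0.654, -0.1465, 0.1024]
tool_rot: [0.004, 0.988, -0.026, 0.152]
contact_force: [-0.9, 0.4, -1.6]
gripper_width: 0.093
grasp_force: 6.3
```

{"name": "step_arm", "arguments": {
  "increments": [
    [[-0.82,-1.5,0,4.8,0,0,0],[-0.82,-3,0,9.5,0,0,0],[-0.82,-4.5,0,14.3,0,0,0],[-0.82,-6.1,0,19.1,0,0,0],[-0.82,-6.1,0,19.1,0,0,0],[-0.82,-6.1,0,19.1,0,0,0]]
  ]
}}

```text
t: 39.4
eef_pos: [0.6552, -0.1469, 0.0849]
tool_rot: [0.004, 0.988, -0.026, 0.154]
contact_force: [0.4, 0.2, -1.5]
gripper_width: 0.092
grasp_force: 6.3
```

```bash
python3 - <<'E'
from h import *
st(); p,R=tool(); print("plate centre",p+R.apply([-.0102,0,-.00215]))
E
```

```text
t 39.4 p [ 0.6552 -0.1469  0.0849] F [ 0.4  0.2 -1.5] w 0.092 gf 6.3 q [ 0.3   0.47 -0.2   1.92  0.16  0.45 -1.62]
plate centre [ 0.64487777 -0.1463725   0.08388432]
```

{"name": "step_arm", "arguments": {
  "increments": [
    [[-0.82,-0.6,0,1.9,0,0,0],[-0.82,-1.2,0,3.8,0,0,0],[-0.82,-1.8,0,5.7,0,0,0],[-0.82,-2.4,0,7.6,0,0,0],[-0.82,-2.7,0,8.6,0,0,0],[-0.82,-2.7,0,8.6,0,0,0]]
  ]
}}

```text
t: 39.9
eef_pos: [0.6552, -0.1469, 0.0758]
tool_rot: [0.004, 0.988, -0.026, 0.154]
contact_force: [-0.4, 0.0, -1.9]
gripper_width: 0.093
grasp_force: 6.3
```

{"name": "step_arm", "arguments": {
  "increments": [
    [[-0.82,-0.3,0,1,0,0,0],[-0.82,-0.6,0,1.9,0,0,0],[-0.82,-0.6,0,1.9,0,0,0]]
  ]
}}

```text
t: 40.15
eef_pos: [0.6554, -0.1469, 0.074]
tool_rot: [0.004, 0.988, -0.026, 0.154]
contact_force: [0.7, 0.3, -0.9]
gripper_width: 0.094
grasp_force: 6.3
```

{"name": "step_arm", "arguments": {
  "increments": [
    [[-0.82,-0.3,0,1,0,0,0],[-0.82,-0.3,0,1,0,0,0],[-0.82,-0.3,0,1,0,0,0]]
  ]
}}

```text
t: 40.4
eef_pos: [0.6555, -0.1469, 0.0731]
tool_rot: [0.004, 0.988, -0.026, 0.154]
contact_force: [0.2, 0.2, -1.2]
gripper_width: 0.094
grasp_force: 6.3
```

{"name": "step_arm", "arguments": {
  "increments": [
    [[-0.82,-0.3,0,1,0,0,0],[-0.82,-0.3,0,1,0,0,0],[-0.82,-0.3,0,1,0,0,0]]
  ]
}}

```text
t: 40.65
eef_pos: [0.6555, -0.1469, 0.072]
tool_rot: [0.004, 0.988, -0.026, 0.154]
contact_force: [0.2, -0.3, -0.8]
gripper_width: 0.095
grasp_force: 6.3
```

{"name": "step_arm", "arguments": {
  "increments": [
    [[-0.82,-0.2,0,0.7,0,0,0],[-0.82,-0.2,0,0.7,0,0,0],[-0.82,-0.2,0,0.7,0,0,0]]
  ]
}}

```text
t: 40.9
eef_pos: [0.6555, -0.1469, 0.0713]
tool_rot: [0.004, 0.988, -0.026, 0.154]
contact_force: [0.0, 0.1, -1.7]
gripper_width: 0.094
grasp_force: 6.3
```

{"name": "step_arm", "arguments": {
  "increments": [
    [[-0.82,-0.2,0,0.5,0,0,0],[-0.82,-0.2,0,0.5,0,0,0],[-0.82,-0.2,0,0.5,0,0,0]]
  ]
}}

```text
t: 41.15
eef_pos: [0.6555, -0.147, 0.0709]
tool_rot: [0.004, 0.988, -0.026, 0.154]
contact_force: [0.5, -0.1, -0.7]
gripper_width: 0.09
grasp_force: 6.3
```

{"name": "step_arm", "arguments": {
  "increments": [
    [[-0.82,-0.2,0,0.6,0,0,0],[-0.82,-0.2,0,0.6,0,0,0],[-0.82,-0.2,0,0.6,0,0,0]]
  ]
}}

```text
t: 41.4
eef_pos: [0.6557, -0.147, 0.0704]
tool_rot: [0.004, 0.988, -0.026, 0.154]
contact_force: [-0.1, 0.0, 0.5]
gripper_width: 0.093
grasp_force: 6.5
```

{"name": "step_arm", "arguments": {
  "increments": [
    [[-0.82,-0.2,0,0.6,0,0,0],[-0.82,-0.2,0,0.6,0,0,0],[-0.82,-0.2,0,0.6,0,0,0]]
  ]
}}

```text
t: 41.65
eef_pos: [0.6558, -0.147, 0.0699]
tool_rot: [0.004, 0.988, -0.026, 0.154]
contact_force: [0.1, 0.8, 2.2]
gripper_width: 0.091
grasp_force: 6.7
```

{"name": "step_arm", "arguments": {
  "increments": [
    [[-0.82,-0.2,0,0.6,0,0,0],[-0.82,-0.2,0,0.6,0,0,0],[-0.82,-0.2,0,0.6,0,0,0]]
  ]
}}

```text
t: 41.9
eef_pos: [0.6564, -0.1471, 0.0699]
tool_rot: [0.004, 0.988, -0.026, 0.155]
contact_force: [0.2, 0.3, 5.7]
gripper_width: 0.088
grasp_force: 7.1
```

{"name": "step_arm", "arguments": {
  "increments": [
    [[-0.8,0,0,0,0,0,0],[-0.7,0,0,0,0,0,0],[-0.5,0,0,0,0,0,0],[-0.4,0,0,0,0,0,0],[-0.4,0,0,0,0,0,0],[-0.4,4.5,0,-14,0,0,0],[-0.4,10.6,0,-33,0,0,0],[-0.4,20,0,-62,0,0,0],[-0.4,30,0,-95,0,0,0],[-0.4,32,0,-100,0,0,0]]
  ]
}}

```text
t: 42.73
eef_pos: [0.659, -0.1474, 0.1806]
tool_rot: [0.005, 0.987, -0.026, 0.158]
contact_force: [0.3, -0.3, 1.0]
gripper_width: 0.302
grasp_force: 0.0
```

```bash
python3 - <<'E'
from h import *
st(); c0=load("s0"); snap("scene","s1"); c=load("s1")
d=cv2.absdiff(c["image"],c0["image"]).sum(2)[140:300,330:400]; ys,xs=np.where(d>90); print("diff near bar",len(ys), (xs.mean()+330,ys.mean()+140) if len(ys) else '')
for n,q in(("s0",c0),("s1",c)):
    g=cv2.cvtColor(q["image"],cv2.COLOR_RGB2GRAY)[150:260,345:420]; ys,xs=np.where(g<30); print(n,len(ys),np.median(xs)+345,np.median(ys)+150)
snap("wrist","w19"); w=load("w19")
e=np.array([.9986,-.052,0])
for nm,X in dict(s4=(.6521,-.0093),s3=(.6505,-.0552),s2=(.6478,-.1012),s1=(.6449,-.1465)).items():
    q=proj(c,[np.r_[X,.11]+e*s for s in(-.03,0,.03)]); print(nm,[[int(a) for a in c["image"][int(round(v)),int(round(u))]] for u,v in q])
p,R=tool();print(plan([.434,.156,.2],-.034+np.pi/2),plan([.434,.156,.2],-.034-np.pi/2))
E
```

```text
t 42.73 p [ 0.659  -0.1474  0.1806] F [ 0.3 -0.3  1. ] w 0.302 gf 0.0 q [ 0.34  0.36 -0.24  1.85  0.11  0.63 -1.58]
diff near bar 2005 (np.float64(355.7351620947631), np.float64(224.31072319201996))
s0 122 372.0 196.0
s1 136 361.0 196.0
s4 [[143, 68, 32], [142, 66, 30], [142, 65, 28]]
s3 [[141, 63, 27], [141, 64, 27], [143, 65, 28]]
s2 [[140, 68, 36], [80, 41, 22], [138, 68, 35]]
s1 [[80, 33, 14], [84, 36, 19], [80, 34, 13]]
(array([-219.8, -291.1,  -96.1]), array([ 14.3 , -13.97, -90.25])) (array([-219.8, -291.1,  -96.1]), array([-13.9 , -14.23,  88.14]))
```

{"name": "step_arm", "arguments": {
  "increments": [
    [[-0.4,6,0,-20,0,0,0],[-0.4,-30,-20,-50,0,-4,0],[-0.4,-65,-46,-65,0,-8,0],[-0.4,-100,-72,-80,0,-13,0],[-0.4,-140,-100,-90,0,-17.7,0],[-0.4,-175,-125,-100,0,-17.7,0],[-0.4,-195,-139,-104,0,-17.7,0],[-0.4,-195,-139,-104,0,-17.7,0],[-0.4,-195,-139,-104,0,-17.7,0]]
  ]
}}

```text
t: 43.58
eef_pos: [0.4423, 0.0051, 0.2121]
tool_rot: [0.0, 1.0, -0.024, -0.002]
contact_force: [0.6, 1.0, -1.0]
gripper_width: 0.301
grasp_force: 0.0
```

{"name": "step_arm", "arguments": {
  "increments": [
    [[-0.4,0,-15,0,0,0,-7],[-0.4,0,-30,0,0,0,-14],[-0.4,0,-45,0,0,0,-21],[-0.4,0,-60,0,0,0,-28],[-0.4,0,-75,0,0,0,-35],[0,0,-90,0,0,0,-42],[0,0,-100,0,0,0,-49],[0,0,-100,0,0,0,-56],[0,0,-100,0,0,0,-63],[0,0,-100,0,0,0,-70]]
  ]
}}

```text
t: 44.42
eef_pos: [0.4518, 0.1024, 0.2127]
tool_rot: [-0.0, 0.833, 0.554, -0.001]
contact_force: [0.5, 0.3, 0.3]
gripper_width: 0.498
grasp_force: 0.0
```

```bash
python3 - <<'E'
from h import *
st(); print(tool()[1].as_matrix().round(3)); snap("wrist","w20",scale=1.25); snap("scene","s2")
c=load("s2")
g=cv2.cvtColor(c["image"],cv2.COLOR_RGB2GRAY)[150:260,345:420]; ys,xs=np.where(g<30); print(len(ys),np.median(xs)+345,np.median(ys)+150)
E
```

```text
t 44.42 p [0.4518 0.1024 0.2127] F [0.5 0.3 0.3] w 0.498 gf 0.0 q [ 0.13  0.16 -0.53  2.    0.09  1.01 -0.84]
[[ 0.386  0.922 -0.001]
 [ 0.922 -0.386  0.   ]
 [-0.    -0.001 -1.   ]]
175 360.0 194.0
```

View pics/w20.png

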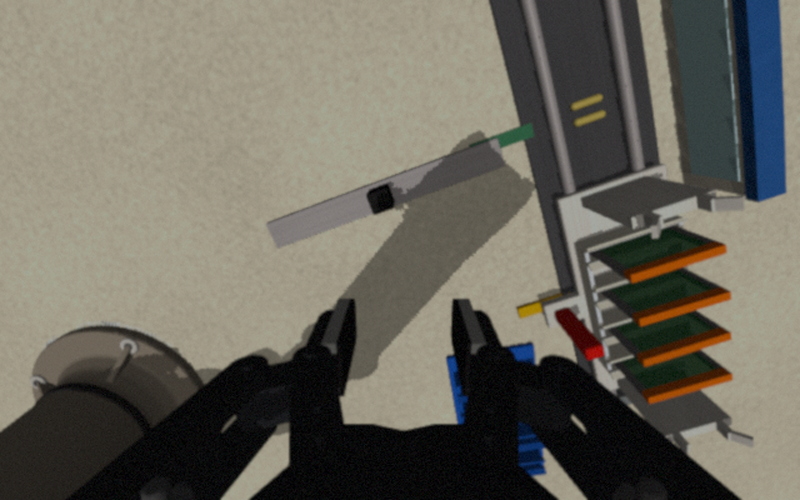

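All four plates stand in the carrier. The knocked bar has ends (266,223)/(277,247) and (499,140)/(503,163), with its block around (380,199).

```bash
python3 - <<'E'
from fit import *
D=lambda u,v:((u+.5)/1.25-.5,(v+.5)/1.25-.5)
c=load("w20")
P=[(-.131,.015,.01),(-.131,-.015,.01),(.131,.015,.01),(.131,-.015,.01)]
uv=[D(*k) for k in[(266,223),(277,247),(499,140),(503,163)]]
x,r=fit(c,P,uv,[.434,.13,-.03]);print("bar",x,r)
g=cv2.cvtColor(c["image"],cv2.COLOR_RGB2GRAY)[140:180,285:325]; ys,xs=np.where(g<35); print("block px",len(ys),xs.mean()+285,ys.mean()+140)
R=Ro.from_euler('z',x[2]).as_matrix()
B=np.array([(a,b,z) for a in(-.011,.011) for b in(-.011,.011) for z in(.01,.042)])@R.T+[x[0],x[1],0]
q=proj(c,B);print("pred block box",q.min(0),q.max(0)); print("obs",xs.min()+285,ys.min()+140,xs.max()+285,ys.max()+140)
print(plan([x[0],x[1],.15],x[2]+np.pi/2))
E
```

```text
bar [ 0.43628774  0.12351693 -0.04872467] [[-0.9 -0.1]
 [ 0.1  0.4]
 [-0.4 -2.5]
 [ 2.6  1.9]]
block px 326 304.4907975460123 158.61656441717793
pred block box [292.43051917 144.97526422] [316.46739036 171.76247242]
obs 294 148 314 169
(array([ 13.6, -22.4,  62.8]), array([-7.000e-02,  1.000e-02, -2.023e+01]))
```

{"name": "step_arm", "arguments": {
  "increments": [
    [[0.2,7,-11,30,0,0,-7],[0.2,13.6,-22.4,63,0,0,-14],[0.2,13.6,-22.4,63,0,0,-20.2],[0.2,13.6,-22.4,63,0,0,-20.2],[0.2,13.6,-22.4,63,0,0,-20.2],[0.2,13.6,-22.4,63,0,0,-20.2],[0.2,13.6,-22.4,63,0,0,-20.2]]
  ]
}}

```text
t: 45.1
eef_pos: [0.4369, 0.1242, 0.1515]
tool_rot: [0.0, 0.726, 0.688, 0.001]
contact_force: [0.5, -0.3, 0.3]
gripper_width: 0.597
grasp_force: 0.0
```

{"name": "step_arm", "arguments": {
  "increments": [
    [[0.2,0,0,30,0,0,0],[0.2,0,0,60,0,0,0],[0.2,0,0,90,0,0,0],[0.2,0,0,110,0,0,0],[0.2,0,0,120,0,0,0],[0.2,0,0,120,0,0,0],[0.2,0,0,120,0,0,0]]
  ]
}}

```text
t: 45.68
eef_pos: [0.4364, 0.1247, 0.0313]
tool_rot: [0.0, 0.725, 0.689, 0.0]
contact_force: [-0.1, -0.3, 0.5]
gripper_width: 0.602
grasp_force: 0.0
```

```bash
python3 - <<'E'
from h import *
st();print(plan([.4363,.1235,-.004],-.0487+np.pi/2)); snap("wrist","w21"); c=load("w21")
R=Ro.from_euler('z',-.0487).as_matrix()
q=proj(c,np.array([(a,b,.042) for a in(-.011,.011) for b in(-.011,.011)])@R.T+[.4363,.1235,0]); print(q.round())
g=cv2.cvtColor(c["image"],cv2.COLOR_RGB2GRAY)
u,v=q.mean(0).astype(int); 
for r in range(v-30,v+31,6): print(r,' '.join(f"{g[r,k]:3d}" for k in range(u-60,u+61,6)))
E
```

```text
t 45.68 p [0.4364 0.1247 0.0313] F [-0.1 -0.3  0.5] w 0.602 gf 0.0 q [ 0.01  0.43 -0.5   2.18  0.36  0.61 -0.81]
(array([-1.2, -0. , 35.3]), array([ 0.04, -0.01, -0.07]))
[[305. 256.]
 [304. 224.]
 [340. 256.]
 [340. 224.]]
210  60  62  63  62  75  62  62  58   0   5   8   0   4  59  64  59  63  59  64  62  62
216  64  63  66  64  62  65  66  51   7   6   3   7   6  62  67  63  65  65  64  67  64
222  63  64  64  66  64  65  62  23   6   0   0   1   7  65  64  62  62  65  65  63  63
228  63  65  62  64  64  64  62  10  12   0   3   9  10  63  67  65  64  64  64  64  65
234  69  62  67  63 107  69  64  11   1  11   5  14   5  65  63  66  66  65  64  66  66
240  99  70  62 136 137 137 139  25   5  17  15  10   9  80  84  84  81  86  66  51  55
246  40  35   8 142 142 143 131  32   1  17   8   2   8  79  86  87  87  80  30  19  41
252  41   2   2 142 141 143 145  62   6  11   2   6   0  86  86  84  86  84  11   0  40
258  39   0  11 144 135 143 135  88  87  84  85  84  85  83  81  82  83  81  10   6  41
264  25   0   6 146 142 141  86  86  88  84  85  85  83  82  81  81  82  78   2   0   9
270   2   3   7 139 141  97  82  84  78  82  89  85  88  80  81  89  88  87   7   3   4
```

{"name": "step_arm", "arguments": {
  "increments": [
    [[0.2,-1,0,8,0,0,0],[0.2,-1,0,16,0,0,0],[0.2,-1,0,24,0,0,0],[0.2,-1,0,28,0,0,0],[0.2,-1,0,28,0,0,0]]
  ]
}}

```text
t: 46.15
eef_pos: [0.4349, 0.1232, 0.0017]
tool_rot: [-0.0, 0.724, 0.69, -0.001]
contact_force: [-0.6, -0.3, 0.6]
gripper_width: 0.601
grasp_force: 0.0
```

{"name": "step_arm", "arguments": {
  "increments": [
    [[0.2,0,0,3,0,0,0],[0.2,0,0,6,0,0,0],[0.2,0,0,7,0,0,0],[0.2,0,0,7,0,0,0]]
  ]
}}

```text
t: 46.48
eef_pos: [0.4355, 0.1234, -0.0045]
tool_rot: [-0.0, 0.724, 0.69, -0.0]
contact_force: [0.6, -0.0, 0.4]
gripper_width: 0.596
grasp_force: 0.0
```

{"name": "step_arm", "arguments": {
  "increments": [
    [[-1,0,0,0,0,0,0],[-1,0,0,0,0,0,0],[-1,0,0,0,0,0,0],[-1,0,0,0,0,0,0],[-1,0,0,0,0,0,0],[-1,0,0,0,0,0,0]]
  ],
  "force": 40
}}

```text
t: 46.98
eef_pos: [0.436, 0.1236, -0.004]
tool_rot: [0.0, 0.724, 0.69, 0.0]
contact_force: [-1.2, -0.4, 4.9]
gripper_width: 0.245
grasp_force: 40.9
```

{"name": "step_arm", "arguments": {
  "increments": [
    [[-1,0,0,-4,0,0,0],[-1,0,0,-12,0,0,0],[-1,0,0,-25,0,0,0],[-1,0,0,-45,0,0,0],[-1,0,0,-70,0,0,0],[-1,0,0,-100,0,0,0],[-1,0,0,-130,0,0,0],[-1,0,0,-155,0,0,0],[-1,0,0,-168,0,0,0],[-1,0,0,-172,0,0,0]]
  ]
}}

```text
t: 47.82
eef_pos: [0.4367, 0.1238, 0.1704]
tool_rot: [0.001, 0.724, 0.69, 0.002]
contact_force: [1.2, -0.9, -1.7]
gripper_width: 0.246
grasp_force: 40.2
```

{"name": "step_arm", "arguments": {
  "increments": [
    [[-1,-5,6,0,0,0,4],[-1,-17,20,0,0,0,10],[-1,-32,37,0,0,0,16],[-1,-48,56,0,0,0,22],[-1,-64,74,0,0,0,28],[-1,-80,93,0,0,0,34],[-1,-96,111,0,0,0,40],[-1,-110,128,0,0,0,45],[-1,-120,139,0,0,0,49],[-1,-125,145,0,0,0,51]]
  ]
}}

```text
t: 48.65
eef_pos: [0.5745, -0.0107, 0.1663]
tool_rot: [-0.0, 0.951, 0.308, -0.001]
contact_force: [0.5, 0.4, -2.7]
gripper_width: 0.249
grasp_force: 40.1
```

```bash
python3 - <<'E'
from h import *
st();print(plan([.6485,-.0782,.168],-.052))
E
```

```text
t 48.65 p [ 0.5745 -0.0107  0.1663] F [ 0.5  0.4 -2.7] w 0.249 gf 40.1 q [ 0.18  0.38 -0.34  1.82  0.15  0.97 -1.17]
(array([20.4, 98.1, -1.8]), array([ 0.  ,  0.13, 38.85]))
```

{"name": "step_arm", "arguments": {
  "increments": [
    [[-1,2,8,-1,0,0,4],[-1,6,24,-1,0,0,10],[-1,10,42,-1,0,0,16],[-1,14,60,-1,0,0,22],[-1,17,77,-1,0,0,28],[-1,19,90,-1,0,0,34],[-1,20.4,98,-1,0,0,38.8],[-1,20.4,98,-1,0,0,38.8],[-1,20.4,98,-1,0,0,38.8],[-1,20.4,98,-1,0,0,38.8]]
  ]
}}

```text
t: 49.48
eef_pos: [0.6477, -0.0742, 0.1681]
tool_rot: [-0.0, 1.0, -0.021, -0.001]
contact_force: [0.5, 0.6, -2.7]
gripper_width: 0.252
grasp_force: 40.1
```

```bash
python3 - <<'E'
from h import *
st();print(plan([.6485,-.0782,.111],-.052)); snap("wrist","w22"); snap("side","d3"); snap("scene","s3")
p,R=tool(); c=load("s3")
# predicted bar corners & end-post prongs in scene view
q=proj(c,[p+R.apply([a,b,-.006]) for a in(-.015,.015) for b in(-.131,.131)]);print(q.round(1))
for v in range(int(q[:,1].min())-12,int(q[:,1].max())+14,3):
    pass
x=(.6485,-.0782,-.052);M=Ro.from_euler('z',x[2]).as_matrix()
print(proj(c,np.array([(a,b,.141) for a in(-.033,.033) for b in(-.118,.118)])@M.T+[x[0],x[1],0]).round(1))
E
```

```text
t 49.48 p [ 0.6477 -0.0742  0.1681] F [ 0.5  0.6 -2.7] w 0.252 gf 40.1 q [ 0.14  0.48 -0.17  1.64  0.09  1.03 -1.67]
(array([ 1.1,  4. , 57.1]), array([-0.04,  0.1 ,  0.61]))
[[320.8 216. ]
 [226.9 188.9]
 [317.1 225.7]
 [222.3 197.9]]
[[234.7 191.3]
 [316.8 215.8]
 [224.7 210.9]
 [308.4 236.7]]
```

{"name": "step_arm", "arguments": {
  "increments": [
    [[-1,0,0,0,0,0,0],[-1,0,0,0,0,0,0],[-1,0,0,0,0,0,0]]
  ]
}}

```text
t: 49.88
eef_pos: [0.6486, -0.0755, 0.1688]
tool_rot: [-0.0, 1.0, -0.023, 0.0]
contact_force: [0.0, 0.3, -2.3]
gripper_width: 0.247
grasp_force: 40.1
```

```bash
python3 - <<'E'
from fit import *
st();print(plan([.6485,-.0782,.111],-.052)); snap("wrist","w22"); 
c=load("w22")
# re-estimate carrier from orange strips in wrist view, as seen now
h=cv2.cvtColor(c["image"],cv2.COLOR_RGB2HSV);m=((h[...,0]>3)&(h[...,0]<20)&(h[...,1]>150)&(h[...,2]>50)).astype('u1')
k,l,s,ce=cv2.connectedComponentsWithStats(m)
for i in range(1,k):
  if s[i,4]>40: print(s[i],ce[i].round(1))
e=np.array([.9986,-.052,0])
for X in((.6521,-.0093),(.6505,-.0552),(.6478,-.1012),(.6449,-.1465)): print(proj(c,[np.r_[X,.11]+e*d for d in(-.04,.04)]).round(1).tolist())
# red handle top centroid
m=((h[...,0]<5)|(h[...,0]>175))&(h[...,1]>180)&(h[...,2]>60);ys,xs=np.where(m);print("red",len(ys), (xs.mean(),ys.mean()) if len(ys) else 0)
E
```

```text
t 49.88 p [ 0.6486 -0.0755  0.1688] F [ 0.   0.3 -2.3] w 0.247 gf 40.1 q [ 0.14  0.48 -0.17  1.64  0.09  1.03 -1.67]
(array([ 0. ,  2.7, 57.8]), array([-0.  , -0.01,  0.4 ]))
[295 149  12  65 644] [300.7 180.5]
[239 151  17  64 735] [247.3 181.7]
[345 151  12  63 647] [350.2 181.9]
[396 153  18  61 715] [404.3 182.8]
[531 158  35  45 321] [541.2 176.3]
[ 576  170   64   67 3479] [611.5 203.9]
[ 527  283   49   41 1195] [551.5 301.2]
[[249.1, 242.8], [241.7, 154.2]]
[[300.2, 242.4], [298.3, 153.5]]
[[351.6, 243.0], [355.3, 154.3]]
[[402.0, 243.8], [411.2, 155.4]]
red 0 0
```

{"name": "step_arm", "arguments": {
  "increments": [
    [[-1,0,1,3,0,0,0.4],[-1,0,2.3,8,0,0,0.4],[-1,0,2.3,15,0,0,0.4],[-1,0,2.3,22,0,0,0.4],[-1,0,2.3,28,0,0,0.4],[-1,0,2.3,33,0,0,0.4],[-1,0,2.3,37,0,0,0.4],[-1,0,2.3,41,0,0,0.4],[-1,0,2.3,41,0,0,0.4]]
  ]
}}

```text
t: 50.68
eef_pos: [0.648, -0.0778, 0.1267]
tool_rot: [-0.0, 1.0, -0.026, -0.001]
contact_force: [-0.5, 0.5, -2.2]
gripper_width: 0.243
grasp_force: 40.1
```

{"name": "step_arm", "arguments": {
  "increments": [
    [[-1,0,0,2,0,0,0],[-1,0,0,4,0,0,0],[-1,0,0,6,0,0,0],[-1,0,0,8,0,0,0],[-1,0,0,8,0,0,0]]
  ]
}}

```text
t: 51.1
eef_pos: [0.6484, -0.0779, 0.1193]
tool_rot: [-0.0, 1.0, -0.026, -0.0]
contact_force: [-0.8, 0.3, -2.6]
gripper_width: 0.248
grasp_force: 40.1
```

{"name": "step_arm", "arguments": {
  "increments": [
    [[-1,0,0,2,0,0,0],[-1,0,0,4,0,0,0],[-1,0,0,5.5,0,0,0],[-1,0,0,5.5,0,0,0]]
  ]
}}

```text
t: 51.43
eef_pos: [0.6483, -0.0779, 0.1138]
tool_rot: [0.0, 1.0, -0.026, -0.0]
contact_force: [-0.6, -0.1, -2.1]
gripper_width: 0.248
grasp_force: 40.1
```

```bash
python3 - <<'E'
from h import *
st();print(plan([.6485,-.0778,.111],-.052))
E
```

```text
t 51.43 p [ 0.6483 -0.0779  0.1138] F [-0.6 -0.1 -2.1] w 0.248 gf 40.1 q [ 0.14  0.54 -0.16  1.68  0.1   0.93 -1.68]
(array([ 0.2, -0.1,  2.8]), array([ 0.  ,  0.04, -0.03]))
```

Inside the notch region without side force; lower on to contact.

{"name": "step_arm", "arguments": {
  "increments": [
    [[-1,0,0,0.8,0,0,0],[-1,0,0,1.6,0,0,0],[-1,0,0,1.6,0,0,0]]
  ]
}}

```text
t: 51.68
eef_pos: [0.6485, -0.0779, 0.1125]
tool_rot: [0.0, 1.0, -0.026, -0.0]
contact_force: [-1.3, -0.9, -2.5]
gripper_width: 0.246
grasp_force: 40.1
```

{"name": "step_arm", "arguments": {
  "increments": [
    [[-1,0,0,0.8,0,0,0],[-1,0,0,0.8,0,0,0],[-1,0,0,0.8,0,0,0]]
  ]
}}

```text
t: 51.93
eef_pos: [0.6485, -0.0779, 0.1118]
tool_rot: [-0.0, 1.0, -0.026, -0.0]
contact_force: [-1.0, 0.1, -2.3]
gripper_width: 0.247
grasp_force: 40.1
```

{"name": "step_arm", "arguments": {
  "increments": [
    [[-1,0,0,0.7,0,0,0],[-1,0,0,0.7,0,0,0],[-1,0,0,0.7,0,0,0]]
  ]
}}

```text
t: 52.18
eef_pos: [0.6485, -0.0779, 0.1111]
tool_rot: [0.0, 1.0, -0.026, -0.0]
contact_force: [0.6, -0.3, -1.5]
gripper_width: 0.245
grasp_force: 40.1
```

{"name": "step_arm", "arguments": {
  "increments": [
    [[-1,0,0,0.6,0,0,0],[-1,0,0,0.6,0,0,0],[-1,0,0,0.6,0,0,0]]
  ]
}}

```text
t: 52.43
eef_pos: [0.6486, -0.0778, 0.1106]
tool_rot: [-0.0, 1.0, -0.026, 0.0]
contact_force: [-0.4, -1.3, -1.5]
gripper_width: 0.248
grasp_force: 40.2
```

{"name": "step_arm", "arguments": {
  "increments": [
    [[-1,0,0,0.5,0,0,0],[-1,0,0,0.5,0,0,0],[-1,0,0,0.5,0,0,0]]
  ]
}}

```text
t: 52.68
eef_pos: [0.6491, -0.0779, 0.1106]
tool_rot: [0.0, 1.0, -0.026, 0.001]
contact_force: [0.0, 0.3, 1.5]
gripper_width: 0.244
grasp_force: 40.7
```

{"name": "step_arm", "arguments": {
  "increments": [
    [[-0.5,0,0,-0.4,0,0,0],[-0.3,0,0,-0.4,0,0,0],[-0.1,0,0,-0.4,0,0,0],[-0.1,0,0,-0.4,0,0,0],[-0.1,0,0,-6,0,0,0],[-0.1,0,0,-20,0,0,0],[-0.1,0,0,-40,0,0,0],[-0.1,0,0,-60,0,0,0],[-0.1,0,0,-80,0,0,0],[-0.1,0,0,-80,0,0,0]]
  ]
}}

```text
t: 53.52
eef_pos: [0.6513, -0.078, 0.1951]
tool_rot: [0.0, 1.0, -0.026, 0.004]
contact_force: [0.3, -0.6, 0.2]
gripper_width: 0.453
grasp_force: 0.0
```

```bash
python3 - <<'E'
from h import *
st(); 
for cam in("wrist","scene"):
    snap(cam,"z_"+cam); c=load("z_"+cam)
    x=(.6485,-.0779,-.052);M=Ro.from_euler('z',x[2]).as_matrix(); W=lambda P:np.array(P)@M.T+[x[0],x[1],0]
    q=proj(c,W([(a,b,z) for a in(-.011,.011) for b in(-.011,.011) for z in(.125,.157)]))
    u0,v0=(q.min(0)-12).astype(int);u1,v1=(q.max(0)+12).astype(int)
    g=cv2.cvtColor(c["image"],cv2.COLOR_RGB2GRAY)[v0:v1,u0:u1];ys,xs=np.where(g<25)
    print(cam,"pred box",q.min(0).round(),q.max(0).round(),"obs",len(xs),xs.min()+u0,ys.min()+v0,xs.max()+u0,ys.max()+v0,"ctr",xs.mean()+u0,ys.mean()+v0)
    ends=proj(c,W([(0,b,.125) for b in(-.139,-.134,-.128,-.122,.122,.128,.134,.139)])); print(cam,[(np.round(e).astype(int).tolist(),c["image"][int(round(e[1])),int(round(e[0]))].tolist()) for e in ends if 0<=e[0]<640 and 0<=e[1]<400])
print(plan([.5706,-.0741,.16],-.052))
E
```

```text
t 53.52 p [ 0.6513 -0.078   0.1951] F [ 0.3 -0.6  0.2] w 0.453 gf 0.0 q [ 0.15  0.46 -0.17  1.61  0.08  1.07 -1.67]
wrist pred box [309. 189.] [338. 227.] obs 886 310 192 335 237 ctr 322.6196388261851 209.50451467268624
wrist [([478, 200], [178, 172, 152]), ([472, 200], [174, 167, 146]), ([466, 200], [131, 126, 124]), ([459, 201], [131, 125, 124]), ([188, 201], [130, 126, 124]), ([181, 201], [130, 125, 123]), ([174, 201], [138, 131, 131]), ([169, 201], [137, 132, 127])]
scene pred box [265. 206.] [276. 221.] obs 382 252 193 285 232 ctr 272.36649214659684 208.14397905759162
scene [([224, 202], [150, 142, 125]), ([225, 203], [152, 145, 127]), ([227, 203], [119, 115, 107]), ([229, 204], [105, 101, 99]), ([314, 230], [110, 105, 104]), ([316, 230], [107, 103, 100]), ([319, 231], [140, 137, 126]), ([320, 231], [143, 141, 129])]
(array([-78.7,   0.3,  31. ]), array([ 0.  , -0.12, -0.03]))
```

{"name": "step_arm", "arguments": {
  "increments": [
    [[0.3,-30,0.3,0,0,0,0],[0.3,-60,0.3,0,0,0,0],[0.3,-78,0.3,0,0,0,0],[0.3,-78,0.3,20,0,0,0],[0.3,-78,0.3,50,0,0,0],[0.3,-78,0.3,80,0,0,0],[0.3,-78,0.3,100,0,0,0],[0.3,-78,0.3,120,0,0,0],[0.3,-78,0.3,132,0,0,0],[0.3,-78,0.3,132,0,0,0]]
  ]
}}

```text
t: 54.45
eef_pos: [0.5678, -0.0739, 0.0546]
tool_rot: [-0.0, 1.0, -0.026, -0.003]
contact_force: [-1.0, 0.4, -0.3]
gripper_width: 0.653
grasp_force: 0.0
```

```bash
python3 - <<'E'
from h import *
st();print(plan([.5706,-.0741,.06],-.052))
E
```

```text
t 54.45 p [ 0.5678 -0.0739  0.0546] F [-1.   0.4 -0.3] w 0.653 gf 0.0 q [ 0.15  0.5  -0.17  1.91  0.12  0.74 -1.71]
(array([ 2.8,  0.1, -5.4]), array([-0.01,  0.37, -0.01]))
```

{"name": "step_arm", "arguments": {
  "increments": [
    [[0.3,1.5,0,-4,0,0,0],[0.3,1.5,0,-4,0,0,0],[-0.3,1.5,0,-4,0,0,0],[-0.55,1.5,0,-4,0,0,0],[-0.55,1.5,0,-4,0,0,0],[-0.62,1.5,0,-4,0,0,0],[-0.66,1.5,0,-4,0,0,0],[-1,1.5,0,-4,0,0,0],[-1,1.5,0,-4,0,0,0],[-1,1.5,0,-4,0,0,0]]
  ],
  "force": 25
}}

```text
t: 55.28
eef_pos: [0.5723, -0.074, 0.0624]
tool_rot: [-0.0, 1.0, -0.026, 0.0]
contact_force: [-2.6, 1.0, 5.9]
gripper_width: 0.158
grasp_force: 26.5
```

```bash
python3 - <<'E'
from h import *
st()
E
```

```text
t 55.28 p [ 0.5723 -0.074   0.0624] F [-2.6  1.   5.9] w 0.158 gf 26.5 q [ 0.15  0.5  -0.17  1.9   0.12  0.75 -1.71]
```

{"name": "step_arm", "arguments": {
  "increments": [
    [[-1,0,-1,0,0,0,0],[-1,0,-2,0,0,0,0],[-1,0,-3,0,0,0,0],[-1,0,-5,0,0,0,0],[-1,0,-7,0,0,0,0],[-1,0,-9,0,0,0,0],[-1,0,-11,0,0,0,0],[-1,0,-13,0,0,0,0],[-1,0,-15,0,0,0,0],[-1,0,-17,0,0,0,0]]
  ]
}}

```text
t: 56.12
eef_pos: [0.5732, -0.0571, 0.0624]
tool_rot: [0.0, 1.0, -0.026, 0.0]
contact_force: [-2.0, -0.9, 5.2]
gripper_width: 0.154
grasp_force: 27.1
```

{"name": "step_arm", "arguments": {
  "increments": [
    [[-1,0,-2.5,0,0,0,0],[-1,0,-5,0,0,0,0],[-1,0,-8,0,0,0,0],[-1,0,-11,0,0,0,0],[-1,0,-14,0,0,0,0],[-1,0,-17,0,0,0,0],[-1,0,-20,0,0,0,0],[-1,0,-23,0,0,0,0],[-1,0,-26,0,0,0,0],[-1,0,-29,0,0,0,0]]
  ]
}}

```text
t: 56.95
eef_pos: [0.5746, -0.0288, 0.0624]
tool_rot: [0.0, 1.0, -0.027, 0.0]
contact_force: [-2.2, -1.3, 6.0]
gripper_width: 0.151
grasp_force: 27.4
```

```bash
python3 - <<'E'
from h import *
st(); p,_=tool(); print((p[:2]-[.5723,-.074])@[.052,.9986],(p[:2]-[.5723,-.074])@[.9986,-.052])
E
```

```text
t 56.95 p [ 0.5746 -0.0288  0.0624] F [-2.2 -1.3  6. ] w 0.151 gf 27.4 q [ 0.08  0.49 -0.17  1.91  0.12  0.75 -1.79]
0.04524857704389152 -7.91423568674756e-06
```

Smooth, no side force. Carry on at the same pace.

{"name": "step_arm", "arguments": {
  "increments": [
    [[-1,0,-3,0,0,0,0],[-1,0,-6,0,0,0,0],[-1,0,-9,0,0,0,0],[-1,0,-12,0,0,0,0],[-1,0,-15,0,0,0,0],[-1,0,-18,0,0,0,0],[-1,0,-21,0,0,0,0],[-1,0,-24,0,0,0,0],[-1,0,-27,0,0,0,0],[-1,0,-30,0,0,0,0]]
  ]
}}

```text
t: 57.78
eef_pos: [0.5762, 0.0013, 0.0624]
tool_rot: [0.0, 1.0, -0.026, 0.0]
contact_force: [-1.6, 0.2, 5.8]
gripper_width: 0.153
grasp_force: 27.5
```

{"name": "step_arm", "arguments": {
  "increments": [
    [[-1,0,-3,0,0,0,0],[-1,0,-6,0,0,0,0],[-1,0,-9,0,0,0,0],[-1,0,-12,0,0,0,0],[-1,0,-15,0,0,0,0],[-1,0,-18,0,0,0,0],[-1,0,-21,0,0,0,0],[-1,0,-24,0,0,0,0],[-1,0,-27,0,0,0,0],[-1,0,-30,0,0,0,0]]
  ]
}}

```text
t: 58.62
eef_pos: [0.5777, 0.0312, 0.0624]
tool_rot: [0.0, 1.0, -0.026, -0.0]
contact_force: [-1.3, -1.3, 5.9]
gripper_width: 0.157
grasp_force: 27.6
```

{"name": "step_arm", "arguments": {
  "increments": [
    [[-1,0,-3,0,0,0,0],[-1,0,-6,0,0,0,0],[-1,0,-9,0,0,0,0],[-1,0,-12,0,0,0,0],[-1,0,-15,0,0,0,0],[-1,0,-18,0,0,0,0],[-1,0,-21,0,0,0,0],[-1,0,-24,0,0,0,0],[-1,0,-27,0,0,0,0],[-1,0,-30,0,0,0,0]]
  ]
}}

```text
t: 59.45
eef_pos: [0.5793, 0.0613, 0.0624]
tool_rot: [0.0, 1.0, -0.026, 0.0]
contact_force: [-2.1, -2.4, 6.2]
gripper_width: 0.154
grasp_force: 27.7
```

{"name": "step_arm", "arguments": {
  "increments": [
    [[-1,0,-3,0,0,0,0],[-1,0,-6,0,0,0,0],[-1,0,-9,0,0,0,0],[-1,0,-12,0,0,0,0],[-1,0,-15,0,0,0,0],[-1,0,-18,0,0,0,0],[-1,0,-21,0,0,0,0],[-1,0,-24,0,0,0,0],[-1,0,-27,0,0,0,0],[-1,0,-30,0,0,0,0]]
  ]
}}

```text
t: 60.28
eef_pos: [0.5809, 0.0913, 0.0624]
tool_rot: [0.0, 1.0, -0.026, -0.0]
contact_force: [-2.8, -1.5, 6.3]
gripper_width: 0.155
grasp_force: 27.7
```

```bash
python3 - <<'E'
from h import *
st(); p,_=tool(); print((p[:2]-[.5723,-.074])@[.052,.9986],(p[:2]-[.5723,-.074])@[.9986,-.052])
E
```

```text
t 60.28 p [0.5809 0.0913 0.0624] F [-2.8 -1.5  6.3] w 0.155 gf 27.7 q [-0.12  0.51 -0.19  1.87  0.13  0.77 -2.  ]
0.16548742768705593 1.6780289230526245e-06
```

{"name": "step_arm", "arguments": {
  "increments": [
    [[-1,0,-3,0,0,0,0],[-1,0,-6,0,0,0,0],[-1,0,-9,0,0,0,0],[-1,0,-12,0,0,0,0],[-1,0,-14,0,0,0,0],[-1,0,-16,0,0,0,0],[-1,0,-18,0,0,0,0],[-1,0,-20,0,0,0,0],[-1,0,-22,0,0,0,0],[-1,0,-24,0,0,0,0]]
  ]
}}

```text
t: 61.12
eef_pos: [0.582, 0.1134, 0.0624]
tool_rot: [0.001, 1.0, -0.027, -0.0]
contact_force: [-3.5, -5.3, 7.8]
gripper_width: 0.154
grasp_force: 28.0
```

{"name": "step_arm", "arguments": {
  "increments": [
    [[-1,0,-1.5,0,0,0,0],[-1,0,-3,0,0,0,0],[-1,0,-4.5,0,0,0,0],[-1,0,-6,0,0,0,0],[-1,0,-7.5,0,0,0,0],[-1,0,-8.5,0,0,0,0],[-1,0,-9.5,0,0,0,0],[-1,0,-10.3,0,0,0,0],[-1,0,-10.3,0,0,0,0],[-1,0,-10.3,0,0,0,0]]
  ]
}}

```text
t: 61.95
eef_pos: [0.5827, 0.1259, 0.0624]
tool_rot: [0.0, 1.0, -0.026, 0.0]
contact_force: [-1.4, 0.3, 7.4]
gripper_width: 0.154
grasp_force: 27.8
```

```bash
python3 - <<'E'
from h import *
st(); p,_=tool(); print((p[:2]-[.5723,-.074])@[.052,.9986],(p[:2]-[.5723,-.074])@[.9986,-.052])
E
```

```text
t 61.95 p [0.5827 0.1259 0.0624] F [-1.4  0.3  7.4] w 0.154 gf 27.8 q [-0.17  0.52 -0.19  1.85  0.13  0.78 -2.06]
0.20019053177607926 -5.276151886684303e-05
```

{"name": "step_arm", "arguments": {
  "increments": [
    [[-0.6,0,0,0,0,0,0],[-0.4,0,0,0,0,0,0],[-0.2,0,0,0,0,0,0],[-0.2,0,0,0,0,0,0],[-0.2,0,0,-10,0,0,0],[-0.2,0,0,-30,0,0,0],[-0.2,0,0,-60,0,0,0],[-0.2,0,0,-90,0,0,0],[-0.2,0,0,-120,0,0,0],[-0.2,0,0,-120,0,0,0]]
  ]
}}

```text
t: 62.78
eef_pos: [0.5865, 0.127, 0.1893]
tool_rot: [-0.002, 1.0, -0.026, 0.005]
contact_force: [1.8, -0.0, 0.1]
gripper_width: 0.397
grasp_force: 0.0
```

{"name": "step_arm", "arguments": {
  "increments": [
    [[-1,-2,-30,0,0,0,0],[-1,-4,-60,0,0,0,0],[-1,-6,-95,0,0,0,0],[-1,-8,-130,0,0,0,0],[-1,-10,-160,0,0,0,0],[-1,-12,-190,0,0,0,0],[-1,-15,-215,0,0,0,0],[-1,-15,-221,0,0,0,0],[-1,-15,-221,0,0,0,0],[-1,-15,-221,0,0,0,0]]
  ]
}}

```text
t: 63.62
eef_pos: [0.5795, 0.3464, 0.182]
tool_rot: [0.0, 1.0, -0.026, 0.0]
contact_force: [-1.2, -0.3, -0.5]
gripper_width: -0.002
grasp_force: 0.0
```

```bash
python3 - <<'E'
from h import *
st(); snap("wrist","w30"); snap("scene","s5"); snap("side","d5")
def green(n):
    c=load(n);h=cv2.cvtColor(c["image"],cv2.COLOR_RGB2HSV);m=((h[...,0]>45)&(h[...,0]<75)&(h[...,1]>150)&(h[...,2]>60)).astype('u1')
    k,l,s,ce=cv2.connectedComponentsWithStats(m)
    for i in range(1,k):
        if s[i,4]>15:
            print(n,s[i],ce[i].round(1),[atz(c,ce[i],z).round(4).tolist() for z in(.05,.055,.06)])
for n in("s0","s5","d0","d5","w30"): green(n)
# carrier state in scene: strips + block
c=load("s5");t=np.array([.052,.9986])*.2
x=np.array([.6485,-.0779])+t;M=Ro.from_euler('z',-.052).as_matrix();W=lambda P:np.array(P)@M.T+[x[0],x[1],0]
g=cv2.cvtColor(c["image"],cv2.COLOR_RGB2GRAY)
q=proj(c,W([(a,b,z) for a in(-.011,.011) for b in(-.011,.011) for z in(.125,.157)]));u0,v0=(q.min(0)-6).astype(int);u1,v1=(q.max(0)+6).astype(int)
ys,xs=np.where(g[v0:v1,u0:u1]<30);print("block pred",q.min(0).round(1),q.max(0).round(1),"obs",len(xs),xs.min()+u0,ys.min()+v0,xs.max()+u0,ys.max()+v0)
for b in(-.069,-.023,.023,.069):
    q=proj(c,W([(a,b,.11) for a in(-.032,.032)])); print(b,[c["image"][int(round(v)),int(round(u))].tolist() for u,v in q])
ends=proj(c,W([(0,b,.125) for b in(-.141,-.136,-.126,-.121,.121,.126,.136,.141)]));print([c["image"][int(round(v)),int(round(u))].tolist() for u,v in ends])
E
```

```text
t 63.62 p [0.5795 0.3464 0.182 ] F [-1.2 -0.3 -0.5] w -0.002 gf 0.0 q [-0.46  0.51 -0.24  1.56  0.13  1.09 -2.36]
s0 [424 241  10   9  72] [428.7 244.9] [[0.5737, 0.349, 0.05], [0.5766, 0.3485, 0.055], [0.5794, 0.348, 0.06]]
s5 [424 240  10   9  60] [429.2 244.1] [[0.5711, 0.3499, 0.05], [0.5739, 0.3494, 0.055], [0.5768, 0.3489, 0.06]]
d0 [273 169   7   3  20] [275.8 170. ] [[0.5852, 0.3615, 0.05], [0.5806, 0.3542, 0.055], [0.5761, 0.3469, 0.06]]
d5 [273 169   6   3  17] [275.4 170.1] [[0.5831, 0.3619, 0.05], [0.5786, 0.3546, 0.055], [0.574, 0.3473, 0.06]]
w30 [307 172  28  26 555] [320.1 185. ] [[0.573, 0.35, 0.05], [0.5745, 0.3498, 0.055], [0.5759, 0.3497, 0.06]]
block pred [337.2 227.4] [348.5 242.9] obs 142 334 222 352 247
-0.069 [[152, 96, 63], [140, 83, 55]]
-0.023 [[152, 78, 40], [149, 74, 38]]
0.023 [[155, 102, 72], [142, 67, 29]]
0.069 [[146, 72, 34], [146, 69, 31]]
[[117, 111, 98], [123, 120, 103], [115, 109, 105], [110, 106, 102], [113, 108, 106], [112, 108, 105], [74, 68, 61], [61, 59, 52]]
```

{"name": "step_arm", "arguments": {
  "increments": [
    [[-1,-3.5,-2.5,30,0,0,0],[-1,-3.5,-2.5,60,0,0,0],[-1,-3.5,-2.5,85,0,0,0],[-1,-3.5,-2.5,100,0,0,0],[-1,-3.5,-2.5,110,0,0,0],[-1,-3.5,-2.5,115,0,0,0],[-1,-3.5,-2.5,119,0,0,0],[-1,-3.5,-2.5,122,0,0,0],[-1,-3.5,-2.5,122,0,0,0]]
  ]
}}

```text
t: 64.52
eef_pos: [0.5764, 0.3501, 0.0605]
tool_rot: [-0.0, 1.0, -0.026, 0.0]
contact_force: [0.1, -0.8, -0.8]
gripper_width: -0.0
grasp_force: 0.0
```

{"name": "step_arm", "arguments": {
  "increments": [
    [[-1,0,0,3,0,0,0],[-1,0,0,6,0,0,0],[-1,0,0,9,0,0,0],[-1,0,0,12,0,0,0],[-1,0,0,15,0,0,0],[-1,0,0,15,0,0,0]]
  ]
}}

```text
t: 65.02
eef_pos: [0.5755, 0.3498, 0.0442]
tool_rot: [0.0, 1.0, -0.026, -0.0]
contact_force: [-0.7, -1.3, -0.4]
gripper_width: 0.001
grasp_force: 0.0
```

{"name": "step_arm", "arguments": {
  "increments": [
    [[-1,0,0,2,0,0,0],[-1,0,0,4,0,0,0],[-1,0,0,6,0,0,0],[-1,0,0,6,0,0,0]]
  ]
}}

```text
t: 65.35
eef_pos: [0.5757, 0.3499, 0.0385]
tool_rot: [0.0, 1.0, -0.026, -0.0]
contact_force: [0.3, 0.5, 0.2]
gripper_width: -0.002
grasp_force: 0.0
```

Confirms that the tip is above the TCP reading; continue slowly.

{"name": "step_arm", "arguments": {
  "increments": [
    [[-1,0,0,2,0,0,0],[-1,0,0,4,0,0,0],[-1,0,0,6,0,0,0],[-1,0,0,6,0,0,0]]
  ]
}}

```text
t: 65.68
eef_pos: [0.576, 0.3501, 0.0329]
tool_rot: [-0.0, 1.0, -0.026, 0.0]
contact_force: [-0.5, -0.7, 3.1]
gripper_width: -0.002
grasp_force: 1.2
```

{"name": "step_arm", "arguments": {
  "increments": [
    [[-1,0,0,1.5,0,0,0],[-1,0,0,3,0,0,0],[-1,0,0,3,0,0,0]]
  ]
}}

```text
t: 65.93
eef_pos: [0.5761, 0.3502, 0.0301]
tool_rot: [-0.0, 1.0, -0.026, 0.0]
contact_force: [-0.3, -1.0, 3.4]
gripper_width: 0.002
grasp_force: 2.0
```

{"name": "step_arm", "arguments": {
  "increments": [
    [[-1,0,0,1.5,0,0,0],[-1,0,0,3,0,0,0],[-1,0,0,3,0,0,0]]
  ]
}}

```text
t: 66.18
eef_pos: [0.5762, 0.3502, 0.0286]
tool_rot: [-0.0, 1.0, -0.026, 0.0]
contact_force: [-3.7, -2.6, 13.2]
gripper_width: 0.0
grasp_force: 6.8
```

{"name": "step_arm", "arguments": {
  "increments": [
    [[-1,0,0,0.7,0,0,0],[-1,0,0,0.7,0,0,0],[-1,0,0,0.7,0,0,0],[-1,0,0,0.7,0,0,0]]
  ]
}}

```text
t: 66.52
eef_pos: [0.5762, 0.3502, 0.0285]
tool_rot: [-0.0, 1.0, -0.026, 0.0]
contact_force: [-5.5, -4.1, 19.1]
gripper_width: 0.001
grasp_force: 9.0
```

{"name": "step_arm", "arguments": {
  "increments": [
    [[-1,0,0,-15,0,0,0],[-1,0,0,-40,0,0,0],[-1,0,0,-70,0,0,0],[-1,0,0,-100,0,0,0],[-1,0,0,-130,0,0,0],[-1,-20,0,-150,0,0,0],[-1,-20,0,-150,0,0,0],[-1,-20,0,-150,0,0,0],[-1,-20,0,-150,0,0,0],[-1,-20,0,-150,0,0,0]]
  ]
}}

```text
t: 67.35
eef_pos: [0.5558, 0.3501, 0.1746]
tool_rot: [0.001, 1.0, -0.027, -0.001]
contact_force: [-0.0, -0.6, -0.3]
gripper_width: 0.003
grasp_force: 0.0
```

```bash
python3 - <<'E'
from h import *
st(); snap("scene","s6"); c=load("s6");t=np.array([.052,.9986])
h=cv2.cvtColor(c["image"],cv2.COLOR_RGB2HSV);g=cv2.cvtColor(c["image"],cv2.COLOR_RGB2GRAY)
# red handle centroid vs s0 -> travel via projection
def red(n):
    q=load(n);hh=cv2.cvtColor(q["image"],cv2.COLOR_RGB2HSV)[190:280,230:420];ys,xs=np.where(((hh[...,0]<6)|(hh[...,0]>174))&(hh[...,1]>150)&(hh[...,2]>60));return np.array([xs.mean()+230,ys.mean()+190]),len(xs)
r,n=red("s6");print("red",r,n)
for tr in(.19,.195,.2,.205):
    X=np.array([.6485,-.0779])+t*tr-np.array([.9986,-.052])*.078
    print(tr,proj(c,[[*X,.068],[*X,.09]]).round(1).tolist())
r0,_=red("s0");print("s0 red",r0)
x=np.array([.6485,-.0779])+t*.2;M=Ro.from_euler('z',-.052).as_matrix();W=lambda P:np.array(P)@M.T+[x[0],x[1],0]
q=proj(c,W([(0,b,.125) for b in np.arange(-.15,.151,.004)])).round().astype(int);print([int(g[v,u]) for u,v in q])
E
```

```text
t 67.35 p [0.5558 0.3501 0.1746] F [-0.  -0.6 -0.3] w 0.003 gf 0.0 q [-0.48  0.49 -0.25  1.61  0.13  1.06 -2.39]
red [350.32 219.32] 25
0.19 [[346.6, 223.4], [347.0, 219.4]]
0.195 [[348.3, 223.9], [348.7, 219.9]]
0.2 [[350.0, 224.4], [350.5, 220.4]]
0.205 [[351.7, 224.9], [352.2, 220.9]]
s0 red [323.17391304 211.13043478]
[116, 130, 97, 120, 92, 109, 107, 107, 108, 107, 107, 106, 105, 105, 108, 108, 106, 107, 105, 109, 111, 109, 111, 111, 112, 110, 109, 111, 112, 112, 109, 113, 112, 110, 107, 8, 8, 2, 8, 9, 29, 112, 107, 111, 111, 111, 111, 113, 112, 111, 113, 113, 114, 110, 115, 111, 113, 114, 113, 113, 110, 110, 111, 111, 112, 110, 110, 110, 108, 110, 89, 68, 55, 62, 51, 55]
```

The carrier reads about 0.200 travel, the bar lies centred along the rail (from about -0.131 to +0.131), and the button was pressed to its stop. I'm handing the job in.

```bash
python3 -c "
from station import bot
print(bot.hand_in())"
```

```text
the job is handed in; nothing more can be done
None
```

The job is handed in (no verdict came back): four plates in the carrier, bar in the notches, carrier at the scanning station, button pressed to its stop; grip on the first plate briefly read 11.3 N (limit about 10), and the fourth plate tilted about 18° in the grip and was straightened before it was lowered.

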